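# Uncouple the spent gas filters and box them for return

### The arm

A 6-joint arm with a two-finger parallel gripper is mounted at the origin on the work surface. World frame = base frame: x ahead of the robot, y to its left, z up, the work surface at z = 0. Lengths are in mm, angles in rad, forces in N, time in s.
With the tool pointing down it reaches from about 350 to 775 mm from the base axis. Payload 7.3 kg.
Tool frame: the origin (TCP) lies at the centre of the arm's flange, where the gripper is bolted on; the fingertips stand 178 mm ahead of it and the grasp point (between the pads) lies 159 mm ahead of it; z points along the fingers, y is the direction in which the jaws open and shut (so a half turn about z gives the same grasp; the last joint's range is limited). The gripper opens to 92 mm and grips with 3 to 60 N. Pads are 19 mm wide; open, the fingers measure 130 mm over their backs; the gripper's body (75 mm by 190 mm) begins 47 mm behind the grasp point.
Start: joints at [-1.362, 0.342, 1.524, -0, 1.275, -0.146], TCP at [182.406, -492.296, 404.741] pointing down, gripper open.
Joint ranges: [-2.53, 2.53], [-0.77, 2.02], [0.04, 2.7], [-1, 4.14], [0.28, 2.66], [-3.11, 3.11]. Speed limits (rad/s): [2.57, 2.57, 3.14, 3.14, 3.14, 3.14].

### API

Orientations are given as [roll, pitch, yaw] about the fixed x, y, z axes, in that order (R = Rz(yaw) Ry(pitch) Rx(roll)).
In Python, from plant import get_obs, capture, close_job gives the robot as it stands. The module is installed in compiled form; this text tells all that it offers.
- The arm moves only by the shell command python3 -m pendant 'ROWS'. ROWS is JSON, a list of rows, each a list of 3 entries, a list of its own where there are three numbers: the shift along the tool's x, y, z in m, then the turn, a rotation vector about the tool's x, y, z in rad, then the finger opening in m, from 0 to 0.0918. In form: [[[tx, ty, tz], [wx, wy, wz], fingers], ...]. A call has 1 to 10 rows; each row is the pose to reach, as a shift and turn from the pose commanded when the call began, along the tool's axes at that moment; what a row does not reach only later rows make up. A row lasts 1/12 s, in which the tool goes at most 41.7 mm and 7.16 degrees, less where a joint would pass 70% of its speed; a pose out of reach is approached as far as the arm can. A call with a gripper value outside its range is refused whole. The fingers move at their own pace and stop on an object; the grip force is fixed at half the most. Time passes only in rows, so rows that repeat a pose let the fingers close. It gives the time, the measured TCP pose, the force and the opening at its end, in the units of the state.
- get_obs(): the state, without advancing time (a new reading comes with each control period).
- capture(name): name is "scene" or "top"; returns a dict with "color" (400x640x3 uint8, red, green, blue), "mtx" (3x3 intrinsics, pixels), "rvec" (rotation vector, rad) and "tvec" (3), from world to camera coordinates, as OpenCV has them. Camera axes: x right, y down, z forward; pixel columns grow to the right and rows downward; lengths in mm; the calibration is good to about 2 mm. A picture is of the moment at which its call begins. There is no depth.
- close_job(): hands the job in, once; it reports no verdict.
The state is a dict: "time": time; "joint_positions": joint angles; "dq": joint speeds; "tau": joint torques, N m; "tool_pos": TCP position; "tcp_rot": TCP orientation; "contact_force": force on the tool from outside, world axes, zero at the start; "moment": the same for the moment, N m; "grip_width": finger opening in mm.
Only numpy, scipy, OpenCV 4.12 (cv2) and the standard library are available. Lean on these libraries where they do the work, as an engineer would, in place of code of your own. Each camera call takes 0.05 s, during which the arm holds its last target. There are 200 camera calls.

### The job

Shut the gas valve fully while all the filters on the manifold are still coupled, and fold all four sides of the cardboard tray upright. Uncouple every spent filter from the manifold by drawing back its sprung sleeve, and put them in the tray together with the one already standing loose on the bench, wholly inside its four sides, sleeves sprung forward. Leave the other things on the bench where they are.

Things in the scene. Friction and masses are not known exactly. Their poses are not given: they have to be found in the camera images.
- manifold: Gas manifold fixed to the bench: aluminium bar 50 (x) x 200 (y) x 30 mm high; origin at the centre of its underside. Three upright steel nipples (16 mm across, 21 mm tall) stand on it at y = -65, 0 and +65 mm; each carries a spent filter or is bare. Beyond its +y end is the shut-off valve, with a 16 mm pipe running on in +y (top 24 mm above the bench).
- valve (a joint): Gas valve lever, flat steel with grey grip, on a vertical axis at (0, 125) mm in the manifold's frame; 63 mm long, 14 mm wide, 43 to 53 mm above the bench. 0 (open): points along the manifold's +y, in line with the pipe; turns anticlockwise from above to its stop at 1.571 (shut), along the manifold's -x. Starts nearly open, stays where left; about 1.5 N to push at 40 mm.
- tray: Floor of a cardboard tray blank fixed to the bench, 110 (x) x 190 (y) x 3 mm; origin at the centre of its underside. A side panel is hinged on each edge.
- side_far (a joint): Cardboard side creased to the tray floor's edge at +x, 55 mm from the tray's origin; 186 mm wide, 50 mm from crease to free edge, 3 mm thick. 0: flat out on the bench; 1.571: upright, its outer face over the crease (stop at 1.6). Starts partly raised (0.5 to 0.9), stays where left; a light push (about 1 N) inwards on its free edge raises it.
- side_near (a joint): Cardboard side creased to the tray floor's edge at -x, 55 mm from the tray's origin; 186 mm wide, 50 mm from crease to free edge, 3 mm thick. 0: flat out on the bench; 1.571: upright, its outer face over the crease (stop at 1.6). Starts partly raised (0.5 to 0.9), stays where left; a light push (about 1 N) inwards on its free edge raises it.
- side_left (a joint): Cardboard side creased to the tray floor's edge at +y, 95 mm from the tray's origin; 102 mm wide, 50 mm from crease to free edge, 3 mm thick. 0: flat out on the bench; 1.571: upright, its outer face over the crease (stop at 1.6). Starts partly raised (0.5 to 0.9), stays where left; a light push (about 1 N) inwards on its free edge raises it.
- side_right (a joint): Cardboard side creased to the tray floor's edge at -y, 95 mm from the tray's origin; 102 mm wide, 50 mm from crease to free edge, 3 mm thick. 0: flat out on the bench; 1.571: upright, its outer face over the crease (stop at 1.6). Starts partly raised (0.5 to 0.9), stays where left; a light push (about 1 N) inwards on its free edge raises it.
- filter1: Spent gas filter, coupled to the manifold's nipple at y = -65 mm, when present. 62 mm tall, 0.2 kg; origin at the centre of its mouth (underside), z to its top. Knurled brass sleeve 34 mm across, 6 to 36 mm above the mouth (grip at 24 mm); above it a white cartridge 26 mm across, then a square steel head 24 x 24 mm from 52 to 62 mm. None if absent or while held.
- filter1_top (a point): Centre of the top of filter1's head, 62 mm above its origin.
- sleeve1 (a joint): Sprung sleeve of filter1: 0 forward (locked), up to 0.008 m drawn back towards the head, against a spring (3.6 to 8.4 N). Beyond 6 mm it frees the nipple: pulling straight up on the sleeve draws it back, then lifts the filter off; it springs forward once off. Pulling on any other part does not free it.
- filter2: Spent gas filter, coupled to the manifold's nipple at y = +0 mm, when present. 62 mm tall, 0.2 kg; origin at the centre of its mouth (underside), z to its top. Knurled brass sleeve 34 mm across, 6 to 36 mm above the mouth (grip at 24 mm); above it a white cartridge 26 mm across, then a square steel head 24 x 24 mm from 52 to 62 mm. None if absent or while held.
- filter2_top (a point): Centre of the top of filter2's head, 62 mm above its origin.
- sleeve2 (a joint): Sprung sleeve of filter2: 0 forward (locked), up to 0.008 m drawn back towards the head, against a spring (3.6 to 8.4 N). Beyond 6 mm it frees the nipple: pulling straight up on the sleeve draws it back, then lifts the filter off; it springs forward once off. Pulling on any other part does not free it.
- filter3: Spent gas filter, coupled to the manifold's nipple at y = +65 mm, when present. 62 mm tall, 0.2 kg; origin at the centre of its mouth (underside), z to its top. Knurled brass sleeve 34 mm across, 6 to 36 mm above the mouth (grip at 24 mm); above it a white cartridge 26 mm across, then a square steel head 24 x 24 mm from 52 to 62 mm. None if absent or while held.
- filter3_top (a point): Centre of the top of filter3's head, 62 mm above its origin.
- sleeve3 (a joint): Sprung sleeve of filter3: 0 forward (locked), up to 0.008 m drawn back towards the head, against a spring (3.6 to 8.4 N). Beyond 6 mm it frees the nipple: pulling straight up on the sleeve draws it back, then lifts the filter off; it springs forward once off. Pulling on any other part does not free it.
- filter4: Spent gas filter, already uncoupled, standing loose on the bench. 62 mm tall, 0.2 kg; origin at the centre of its mouth (underside), z to its top. Knurled brass sleeve 34 mm across, 6 to 36 mm above the mouth (grip at 24 mm); above it a white cartridge 26 mm across, then a square steel head 24 x 24 mm from 52 to 62 mm. None if absent or while held.
- filter4_top (a point): Centre of the top of filter4's head, 62 mm above its origin.
- sleeve4 (a joint): Sprung sleeve of filter4: 0 forward (locked), up to 0.008 m drawn back towards the head, against a spring (3.6 to 8.4 N). Beyond 6 mm it frees the nipple: pulling straight up on the sleeve draws it back, then lifts the filter off; it springs forward once off. Pulling on any other part does not free it.
- vial1: Bystander: glass vial with black cap, 17 mm across, 46 mm tall; origin at the centre of its underside.
- vial2: Bystander: glass vial, the same; origin at the centre of its underside.
- vial3: Bystander: glass vial, the same; origin at the centre of its underside.
Mind the look-alikes: they are no part of the job. Leave any purple or red look-alike of the filter1 alone.

How it is judged (in metres and radians):
On the way:
1. the gas valve is shut (within 0.17 rad of its stop) while every filter on the manifold is still coupled (value of joint valve above 1.4 rad and z of filter1 in the frame of manifold between 0.024 and 0.034 m and z of filter2 in the frame of manifold between 0.024 and 0.034 m and z of filter3 in the frame of manifold between 0.024 and 0.034 m), for 0.2 s.
At the end, for the whole second after the job is handed in: valve shut (over 1.4 rad); all four tray sides raised over 1.4 rad; every filter present lies or stands at rest wholly inside the tray (both ends within the floor's outline, not resting on the rim), its sleeve forward to within 2 mm (value of joint each of valve, side_far, side_near, side_left, side_right above 1.4 rad and x of filter1 in the frame of tray between -0.055 and 0.055 m and y of filter1 in the frame of tray between -0.095 and 0.095 m and z of filter1 in the frame of tray between 0 and 0.08 m and x of filter1_top in the frame of tray between -0.055 and 0.055 m and y of filter1_top in the frame of tray between -0.095 and 0.095 m and z of filter1_top in the frame of tray between 0 and 0.08 m and value of joint each of sleeve1, sleeve2, sleeve3, sleeve4 below 0.002 m and linear speed of each of filter1, filter2, filter3, filter4 below 0.02 m/s and x of filter2 in the frame of tray between -0.055 and 0.055 m and y of filter2 in the frame of tray between -0.095 and 0.095 m and z of filter2 in the frame of tray between 0 and 0.08 m and x of filter2_top in the frame of tray between -0.055 and 0.055 m and y of filter2_top in the frame of tray between -0.095 and 0.095 m and z of filter2_top in the frame of tray between 0 and 0.08 m and x of filter3 in the frame of tray between -0.055 and 0.055 m and y of filter3 in the frame of tray between -0.095 and 0.095 m and z of filter3 in the frame of tray between 0 and 0.08 m and x of filter3_top in the frame of tray between -0.055 and 0.055 m and y of filter3_top in the frame of tray between -0.095 and 0.095 m and z of filter3_top in the frame of tray between 0 and 0.08 m and x of filter4 in the frame of tray between -0.055 and 0.055 m and y of filter4 in the frame of tray between -0.095 and 0.095 m and z of filter4 in the frame of tray between 0 and 0.08 m and x of filter4_top in the frame of tray between -0.055 and 0.055 m and y of filter4_top in the frame of tray between -0.095 and 0.095 m and z of filter4_top in the frame of tray between 0 and 0.08 m); the robot touches nothing.
It fails at once if vial1 is pushed more than 5 cm (distance of vial1 from where it was at the start of the episode above 0.05 m).
It fails at once if vial2 is pushed more than 5 cm (distance of vial2 from where it was at the start of the episode above 0.05 m).
It fails at once if vial3 is pushed more than 5 cm (distance of vial3 from where it was at the start of the episode above 0.05 m).
Of filter1, filter2, filter3 only 2 to 3 are there at a start; the rules pass over those that are not, and their reading is None.
At some moment in a run one of filter4 may be knocked a few centimetres aside while the robot is not near it.
Once in a run the grip may slacken for a moment while it holds something.
It also fails if it takes over 210 s, if anything falls off the work surface, if the arm or the gripper's body presses on something with over 40 N, if the wrist force passes 120 N, or if a joint passes its speed limit or range.

## Working session

There is one attempt and no reset: what is moved stays moved. The work goes in short steps, Python scripts to look and compute and a shell command to move; the robot and the scene stay as the last step left them, time stands still between calls to the robot, and variables do not carry over. Pictures are saved under pics/ and viewed, about 12 in all and at most 16, crops included, and the job is handed in when it is done.

```bash
mkdir -p pics; ls; python3 - <<'E'
from plant import *
import cv2
for n in("scene","top"):
    c=capture(n);cv2.imwrite(f"pics/{n}0.png",c["color"][:,:,::-1])
    R=cv2.Rodrigues(c["rvec"])[0];print(n,c["mtx"].round(1).tolist(),(-R.T@c["tvec"]).round(0),R.round(2).tolist())
print(get_obs())
E
```

```text
pics
scene [[495.9, 0.0, 316.0], [0.0, 495.9, 203.0], [0.0, 0.0, 1.0]] [1107. -408.  786.] [[0.58, 0.81, -0.01], [0.58, -0.42, -0.69], [-0.57, 0.4, -0.72]]
top [[444.9, 0.0, 320.4], [0.0, 444.9, 195.3], [0.0, 0.0, 1.0]] [ 416.  -16. 1043.] [[-0.02, -1.0, 0.0], [-0.99, 0.02, -0.14], [0.14, -0.0, -0.99]]
{'time': 0.1, 'joint_positions': array([-1.36197170e+00,  3.42647848e-01,  1.52489290e+00, -1.04331690e-05,
        1.27543421e+00, -1.45985080e-01]), 'dq': array([-0.00057527, -0.00219542, -0.00216168, -0.00175741,  0.00034233,
        0.0010328 ]), 'tau': array([ 1.98136011e-03, -4.32002699e+01, -2.44696659e+01,  7.18171801e-02,
        5.26236277e-02, -6.69518636e-05]), 'tool_pos': array([ 182.39351102, -492.17286758,  404.12698297]), 'tcp_rot': array([-3.14022360e+00, -1.91208872e-04,  3.54812618e-01]), 'contact_force': array([-6.27778620e-01,  9.79811898e-04, -1.00728978e+00]), 'moment': array([0.05441261, 0.06113277, 0.00317092]), 'grip_width': 91.63421418939674}
```

View pics/scene0.png

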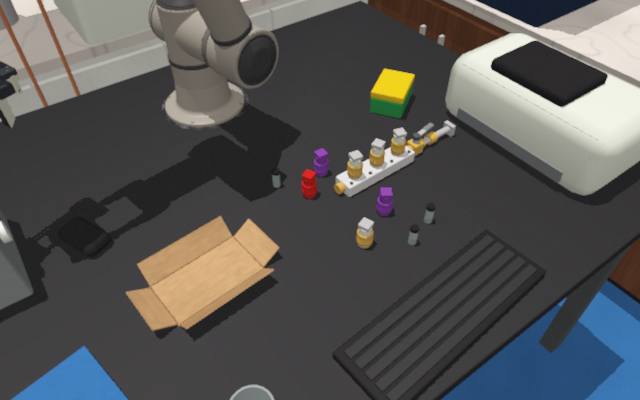

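View pics/top0.png

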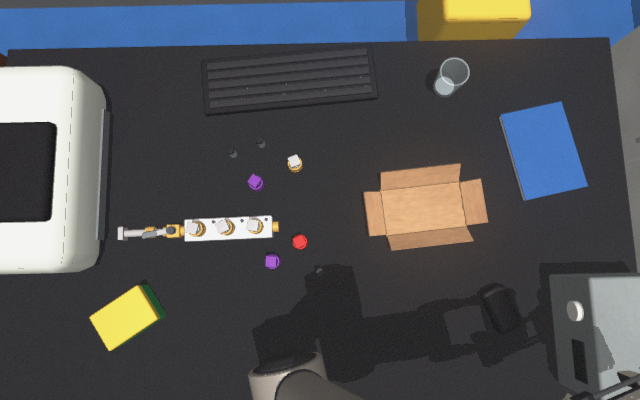

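The scene shows the three coupled filters at about (355,165), (377,152) and (399,141). The loose filter is at (365,233), and the tray at (205,275) has all four sides partly raised. In the top view the manifold runs from (184,230) to (272,227), with the valve lever near (152,233). The look-alikes are purple and red.

```bash
cat > h.py <<'E'
import numpy as np,cv2
from plant import *
def cam(n):
    c=capture(n);c["R"]=cv2.Rodrigues(np.array(c["rvec"],float))[0];c["t"]=np.array(c["tvec"],float).ravel();return c
def ray(c,u,v,z):
    o=-c["R"].T@c["t"];d=c["R"].T@np.linalg.solve(c["mtx"],[u,v,1.]);return (o+d*(z-o[2])/d[2])
def proj(c,p): return cv2.projectPoints(np.array(p,float).reshape(-1,1,3),np.array(c["rvec"],float),c["t"],c["mtx"],None)[0][:,0]
def crop(c,u0,v0,u1,v1,k,name): 
    cv2.imwrite(f"pics/{name}.png",cv2.resize(c["color"][v0:v1,u0:u1,::-1],None,fx=k,fy=k,interpolation=cv2.INTER_CUBIC))
def blobs(mask,amin=8):
    n,l,s,ce=cv2.connectedComponentsWithStats(mask.astype(np.uint8));return [(ce[i].round(1).tolist(),s[i].tolist()) for i in range(1,n) if s[i][4]>=amin]
E
python3 - <<'E'
from h import *
c=cam("top");s=cam("scene")
a=cv2.resize(c["color"][140:270,110:310,::-1],None,fx=4,fy=4,interpolation=cv2.INTER_CUBIC)
cv2.imwrite("pics/c1.png",a)
a=cv2.resize(c["color"][150:260,350:500,::-1],None,fx=4,fy=4,interpolation=cv2.INTER_CUBIC)
cv2.imwrite("pics/c2.png",a)
E
```

```text
(no output)
```

View pics/c1.png

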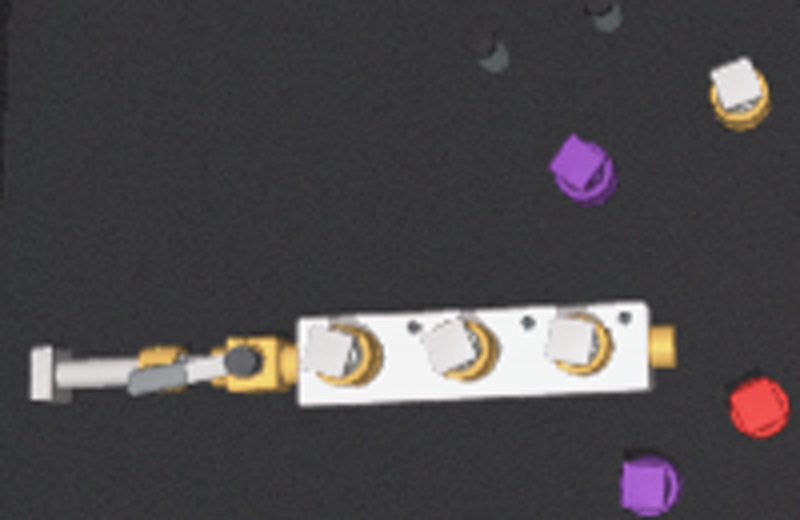

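View pics/c2.png

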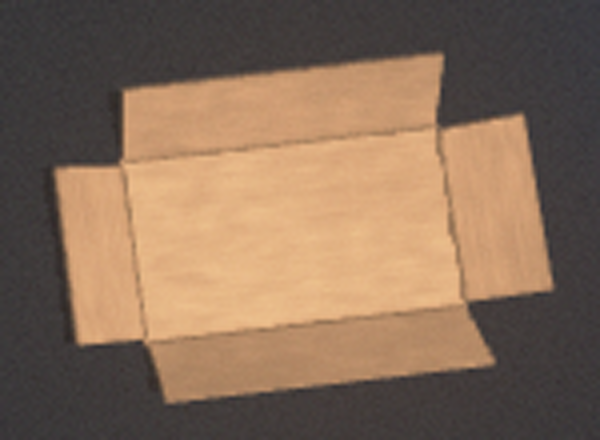

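```bash
python3 - <<'E'
from h import *
c=cam("top")
def P(x,y,z,o): return ray(c,o[0]+(x-1.5)/4,o[1]+(y-1.5)/4,z)
A=(110,140);B=(350,150)
r=lambda p:np.round(p[:2],1)
m=[r(P(x,y,30,A)) for x,y in((299,319),(646,303),(652,388),(299,405))]
M=np.mean(m,0);print("manifold",M,[np.linalg.norm(m[i]-m[(i+1)%4]).round() for i in range(4)])
y=(m[0]+m[3]-m[1]-m[2]);y/=np.linalg.norm(y);x=np.array([y[1],-y[0]]);print("yaw",np.arctan2(x[1],x[0]))
for k in(-65,0,65,125):print("nip",k,r(M+k*y))
for n,p in(("F3",(331,350)),("F2",(451,347)),("F1",(573,339))):print(n,r(P(*p,91,A)))
print("F4",r(P(737,83,62,A)),"pur",r(P(582,160,62,A)),"red",r(P(762,402,62,A)),"pur2",r(P(645,487,62,A)))
print("vials",r(P(490,40,46,A)),r(P(600,5,46,A)),r(ray(c,319,270,46)))
print("axis",r(P(243,358,53,A)),"tip",r(P(130,382,53,A)))
t=[r(P(x,y,3,B)) for x,y in((123,161),(438,127),(465,300),(146,340))]
T=np.mean(t,0);print("tray",T,t,[np.linalg.norm(t[i]-t[(i+1)%4]).round() for i in range(4)])
y=(t[0]+t[3]-t[1]-t[2]);y/=np.linalg.norm(y);x=np.array([y[1],-y[0]]);print("yaw",np.arctan2(x[1],x[0]))
E
```

```text
manifold [489.1 191.9] [np.float64(198.0), np.float64(49.0), np.float64(200.0), np.float64(49.0)]
yaw 0.025635408521677304
nip -65 [490.8 126.9]
nip 0 [489.1 191.9]
nip 65 [487.4 256.9]
nip 125 [485.9 316.9]
F3 [488.3 255.9]
F2 [488.5 191.8]
F1 [491.3 126.5]
F4 [635.9  38.5] pur [593.8 125.8] red [456.8  27.2] pur2 [412.   91.7]
vials [667.8 180.8] [687.1 117.7] [390.8 -12.8]
axis [487.8 315.5] tip [475.8 377.8]
tray [ 529.5 -260.1] [array([ 573.5, -161.8]), array([ 589.8, -349.3]), array([ 487. , -358.4]), array([ 467.7, -170.9])] [np.float64(188.0), np.float64(103.0), np.float64(188.0), np.float64(106.0)]
yaw 0.09464967519239219
```

```bash
python3 -m pendant '[[[0.337,-0.131,0],[0,0,-1.216],0.0],[[0.337,-0.131,0],[0,0,-1.216],0.0],[[0.337,-0.131,0],[0,0,-1.216],0.0],[[0.337,-0.131,0],[0,0,-1.216],0.0],[[0.337,-0.131,0],[0,0,-1.216],0.0],[[0.337,-0.131,0],[0,0,-1.216],0.0],[[0.337,-0.131,0],[0,0,-1.216],0.0],[[0.337,-0.131,0],[0,0,-1.216],0.0],[[0.337,-0.131,0],[0,0,-1.216],0.0],[[0.337,-0.131,0],[0,0,-1.216],0.0]]'
python3 - <<'E'
import numpy as np
A=np.array([486.5,316.5])
for t in np.arange(0.1,1.65,.15).tolist()+[1.6]:
    d=np.array([-np.sin(t),np.cos(t)]);n=np.array([np.cos(t),np.sin(t)])
    print(round(t,2),(A+45*d+(7+19*abs(n[0])+9.5*abs(n[1]))*n).round(0))
E
```

```text
time: 1.08
tool_pos: [455.9, -248.8, 404.6]
tcp_rot: [3.14, -0.001, 1.582]
contact_force: [-0.1, -0.6, -0.6]
grip_width: 29.3
0.1 [509. 364.]
0.25 [502. 367.]
0.4 [495. 369.]
0.55 [487. 370.]
0.7 [479. 369.]
0.85 [470. 366.]
1.0 [462. 362.]
1.15 [455. 356.]
1.3 [449. 349.]
1.45 [444. 341.]
1.6 [441. 332.]
1.6 [441. 332.]
```

```bash
python3 -m pendant '[[[0.4,0.082,0],[0,0,0],0.0],[[0.4,0.082,0],[0,0,0],0.0],[[0.4,0.082,0],[0,0,0],0.0],[[0.4,0.082,0],[0,0,0],0.0],[[0.4,0.082,0],[0,0,0],0.0],[[0.4,0.082,0],[0,0,0],0.0],[[0.4,0.082,0],[0,0,0],0.0],[[0.4,0.082,0],[0,0,0],0.0],[[0.4,0.082,0],[0,0,0],0.0],[[0.4,0.082,0],[0,0,0],0.0]]'
python3 -m pendant '[[[0.214,0,0],[0,0,0],0.0],[[0.214,0,0],[0,0,0],0.0],[[0.214,0,0],[0,0,0],0.0],[[0.214,0,0],[0,0,0],0.0],[[0.214,0,0],[0,0,0],0.0],[[0.214,0,0],[0,0,0],0.0],[[0.214,0,0.05],[0,0,0],0.0],[[0.214,0,0.1],[0,0,0],0.0],[[0.214,0,0.14],[0,0,0],0.0],[[0.214,0,0.14],[0,0,0],0.0]]'
python3 - <<'E'
from h import *
s=cam("scene");crop(s,280,60,520,240,3,"v1");print(get_obs()["tool_pos"],get_obs()["tcp_rot"],get_obs()["contact_force"])
E
```

```text
time: 1.92
tool_pos: [534.8, 150.6, 404.7]
tcp_rot: [3.141, -0.0, 1.572]
contact_force: [-0.2, -0.3, -0.3]
grip_width: 0.1
time: 2.75
tool_pos: [533.1, 360.7, 258.0]
tcp_rot: [-3.133, 0.005, 1.571]
contact_force: [-0.3, -0.8, -0.5]
grip_width: 0.3
[533.12708996 360.5440675  256.98341527] [-3.13072514  0.00588498  1.57088536] [-1.31634366 -0.23675724 -1.54496695]
```

View pics/v1.png

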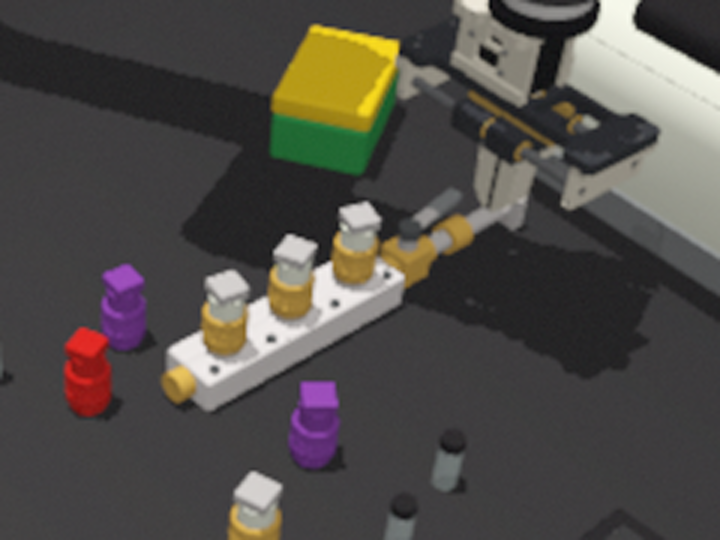

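The gripper is closed just on the +x side of the valve lever, with nothing else near it. Next I lower it beside the lever.

```bash
python3 -m pendant '[[[0,0,0.02],[0,0,0],0.0],[[0,0,0.05],[0,0,0],0.0],[[0,0,0.05],[0,0,0],0.0],[[0,0,0.05],[0,0,0],0.0],[[0,0,0.05],[0,0,0],0.0]]'
```

```text
time: 3.22
tool_pos: [535.5, 361.8, 216.6]
tcp_rot: [3.139, -0.001, 1.571]
contact_force: [0.1, -0.5, 0.9]
grip_width: 0.5
```

```bash
python3 -m pendant '[[[0.002,-0.013,0],[0,0,0],0.0],[[0.002,-0.024,0],[0,0,0],0.0],[[0.005,-0.033,0],[0,0,0],0.0],[[0.007,-0.040,0],[0,0,0],0.0],[[0.008,-0.048,0],[0,0,0],0.0],[[0.007,-0.056,0],[0,0,0],0.0],[[0.005,-0.065,0],[0,0,0],0.0],[[0.0,-0.073,0],[0,0,0],0.0]]'
python3 -m pendant '[[[-0.006,-0.007,0],[0,0,0],0.0],[[-0.013,-0.013,0],[0,0,0],0.0],[[-0.021,-0.018,0],[0,0,0],0.0],[[-0.027,-0.02,0],[0,0,0],0.0],[[-0.032,-0.021,0],[0,0,0],0.0],[[-0.033,-0.021,0],[0,0,0],0.0],[[-0.033,-0.021,0],[0,0,0],0.0]]'
```

```text
time: 3.88
tool_pos: [461.4, 362.0, 215.2]
tcp_rot: [3.14, -0.001, 1.571]
contact_force: [1.9, 0.9, 0.8]
grip_width: 0.6
time: 4.47
tool_pos: [440.6, 331.3, 215.1]
tcp_rot: [3.14, -0.007, 1.57]
contact_force: [-2.1, 19.9, -4.8]
grip_width: 0.2
```

```bash
python3 -m pendant '[[[0.015,0,0],[0,0,0],0.0],[[0.02,0,-0.04],[0,0,0],0.0],[[0.02,0,-0.08],[0,0,0],0.06],[[0.0,0.01,-0.1],[0,0,0],0.06],[[-0.04,0.04,-0.1],[0,0,0],0.06],[[-0.072,0.047,-0.1],[0,0,0],0.06],[[-0.072,0.047,-0.1],[0,0,0],0.06],[[-0.072,0.047,-0.1],[0,0,0],0.06],[[-0.072,0.047,-0.1],[0,0,0],0.06]]'
python3 - <<'E'
from h import *
s=cam("scene");crop(s,280,60,520,240,3,"v2");print(get_obs()["tool_pos"],get_obs()["tcp_rot"],get_obs()["contact_force"],get_obs()["grip_width"])
E
```

```text
time: 5.22
tool_pos: [487.7, 256.6, 314.5]
tcp_rot: [-3.141, -0.0, 1.57]
contact_force: [0.1, 0.3, -0.8]
grip_width: 42.4
[487.45696855 257.22216481 314.44321364] [-3.14062512e+00 -1.27585041e-04  1.57103758e+00] [-0.85206615 -0.00431507  0.08501858] 46.499031938838854
```

View pics/v2.png

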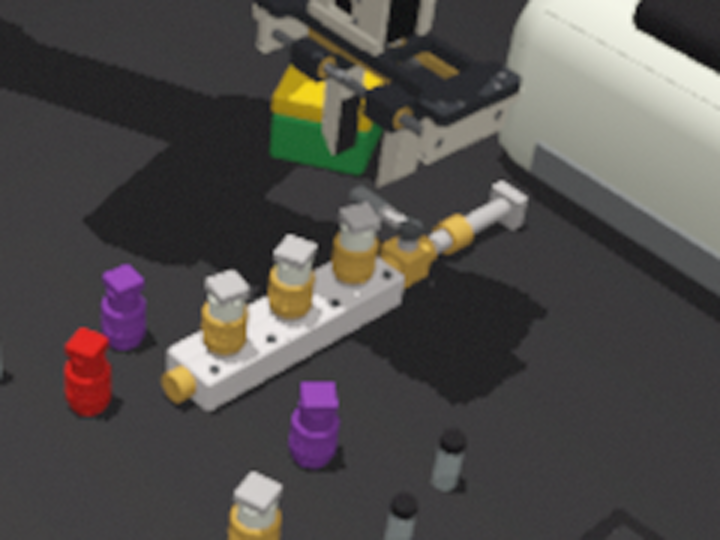

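The lever now points along -x, so the valve is shut. The gripper is above filter 3. I go down and grasp its sleeve.

```bash
python3 -m pendant '[[[0,0,0.03],[0,0,0],0.06],[[0,0,0.06],[0,0,0],0.06],[[0,0,0.085],[0,0,0],0.06],[[0,0,0.1],[0,0,0],0.06],[[0,0,0.1],[0,0,0],0.06],[[0,0,0.1],[0,0,0],0.04],[[0,0,0.1],[0,0,0],0.025],[[0,0,0.1],[0,0,0],0.02],[[0,0,0.1],[0,0,0],0.02],[[0,0,0.1],[0,0,0],0.02]]'
python3 -m pendant '[[[0,0,0],[0,0,0],0.02],[[0,0,0],[0,0,0],0.02],[[0,0,0],[0,0,0],0.02]]'
```

```text
time: 6.1
tool_pos: [488.1, 256.8, 215.8]
tcp_rot: [3.14, -0.001, 1.571]
contact_force: [-0.3, 0.5, 4.4]
grip_width: 33.4
time: 6.35
tool_pos: [488.2, 256.8, 215.7]
tcp_rot: [3.14, -0.001, 1.571]
contact_force: [-1.1, 0.9, 6.3]
grip_width: 33.4
```

Grip is 33.4 mm, which matches the sleeve. I pull straight up slowly.

```bash
python3 -m pendant '[[[0,0,-0.003],[0,0,0],0.02],[[0,0,-0.006],[0,0,0],0.02],[[0,0,-0.009],[0,0,0],0.02],[[0,0,-0.013],[0,0,0],0.02],[[0,0,-0.018],[0,0,0],0.02],[[0,0,-0.025],[0,0,0],0.02],[[0,0,-0.035],[0,0,0],0.02],[[0,0,-0.05],[0,0,0],0.02],[[0,0,-0.08],[0,0,0],0.02],[[0,0,-0.1],[0,0,0],0.02]]'
python3 - <<'E'
from h import *
s=cam("scene");crop(s,280,60,520,240,3,"v3");print(get_obs()["tool_pos"],get_obs()["contact_force"],get_obs()["grip_width"])
E
```

```text
time: 7.18
tool_pos: [488.1, 256.6, 317.9]
tcp_rot: [3.139, -0.001, 1.571]
contact_force: [0.1, 0.3, -0.8]
grip_width: 33.5
[488.98169155 257.02516569 321.77381217] [1.27409823 0.52933151 0.68155002] 33.44804731012212
```

View pics/v3.png

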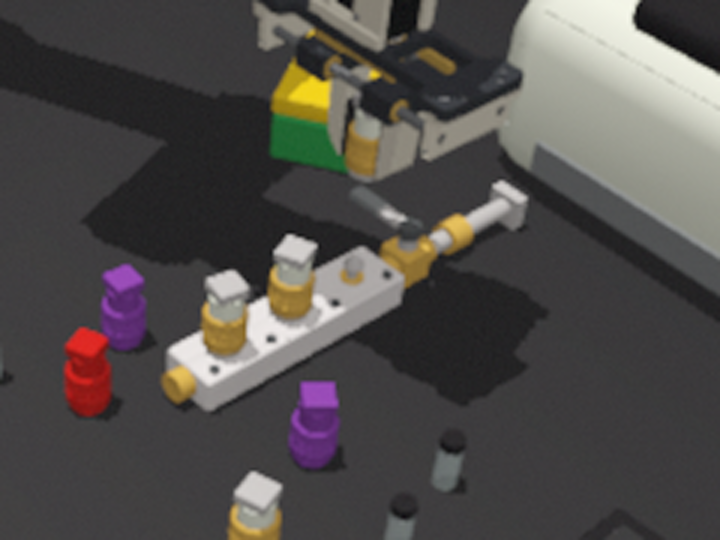

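Filter 3 is off its nipple and held in the gripper. I carry it to the tray.

```bash
python3 -m pendant '[[[-0.4,0.07,0],[0,0,0],0.02],[[-0.4,0.07,0],[0,0,0],0.02],[[-0.4,0.07,0],[0,0,0],0.02],[[-0.4,0.07,0],[0,0,0],0.02],[[-0.4,0.07,0],[0,0,0],0.02],[[-0.4,0.07,0],[0,0,0],0.02],[[-0.4,0.07,0],[0,0,0],0.02],[[-0.4,0.07,0],[0,0,0],0.02],[[-0.4,0.07,0],[0,0,0],0.02],[[-0.4,0.07,0],[0,0,0],0.02]]'
python3 -m pendant '[[[-0.156,0,0],[0,0,1.25],0.02],[[-0.156,0,0],[0,0,1.25],0.02],[[-0.156,0,0],[0,0,1.25],0.02],[[-0.156,0,0],[0,0,1.25],0.02],[[-0.156,0,0],[0,0,1.25],0.02],[[-0.156,0,0],[0,0,1.25],0.02],[[-0.156,0,0],[0,0,1.25],0.02],[[-0.156,0,0],[0,0,1.25],0.02],[[-0.156,0,0],[0,0,1.25],0.02],[[-0.156,0,0],[0,0,1.25],0.02]]'
python3 -m pendant '[[[0,0,0],[0,0,0.12],0.02],[[0,0,0],[0,0,0.226],0.02],[[0,0,0.04],[0,0,0.226],0.02],[[0,0,0.06],[0,0,0.226],0.02],[[0,0,0.06],[0,0,0.226],0.02],[[0,0,0.06],[0,0,0.226],0.02],[[0,0,0.06],[0,0,0.226],0.02]]'
python3 - <<'E'
from h import *
s=cam("scene");crop(s,100,150,340,330,3,"v4");print(get_obs()["tool_pos"],get_obs()["tcp_rot"],get_obs()["contact_force"],get_obs()["grip_width"])
E
```

```text
time: 8.07
tool_pos: [557.9, -146.8, 315.6]
tcp_rot: [3.14, 0.002, 1.569]
contact_force: [0.6, 0.6, -2.4]
grip_width: 33.8
time: 8.9
tool_pos: [557.8, -299.5, 315.4]
tcp_rot: [3.141, -0.0, 0.314]
contact_force: [-0.3, 0.1, -3.3]
grip_width: 33.3
time: 9.48
tool_pos: [558.4, -299.8, 256.6]
tcp_rot: [3.14, -0.002, 0.095]
contact_force: [-0.0, -0.1, -2.3]
grip_width: 33.1
[ 558.50306638 -299.82405324  256.98291723] [ 3.13900295e+00 -2.89989307e-03  9.48030472e-02] [-0.22695811  0.85689841 -1.85175068] 33.69838654191842
```

View pics/v4.png

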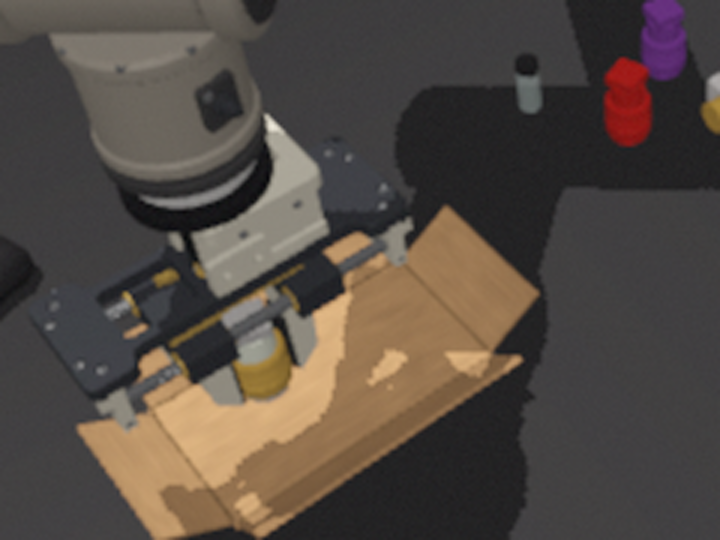

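```bash
python3 -m pendant '[[[0,0,0.03],[0,0,0],0.02],[[0,0,0.05],[0,0,0],0.02],[[0,0,0.058],[0,0,0],0.02],[[0,0,0.06],[0,0,0],0.02],[[0,0,0.062],[0,0,0],0.02],[[0,0,0.064],[0,0,0],0.02],[[0,0,0.064],[0,0,0],0.02]]'
```

```text
time: 10.12
tool_pos: [558.3, -299.7, 191.9]
tcp_rot: [3.14, -0.002, 0.095]
contact_force: [0.4, 0.1, -1.7]
grip_width: 33.6
```

```bash
python3 -m pendant '[[[0,0,0.001],[0,0,0],0.02],[[0,0,0.002],[0,0,0],0.02],[[0,0,0.003],[0,0,0],0.02],[[0,0,0.003],[0,0,0],0.02]]'
```

```text
time: 10.45
tool_pos: [558.1, -299.5, 188.8]
tcp_rot: [3.141, -0.001, 0.095]
contact_force: [-1.1, 0.8, 4.0]
grip_width: 33.9
```

```bash
python3 -m pendant '[[[0,0,0],[0,0,0],0.03],[[0,0,0],[0,0,0],0.042],[[0,0,0],[0,0,0],0.05],[[0,0,0],[0,0,0],0.05],[[0,0,-0.02],[0,0,0],0.05],[[0,0,-0.06],[0,0,0],0.05],[[0,0,-0.1],[0,0,0],0.05],[[0,0,-0.127],[0,0,0],0.06],[[0,0,-0.127],[0,0,0],0.06]]'
python3 - <<'E'
from h import *
s=cam("top");h=cv2.cvtColor(s["color"],cv2.COLOR_RGB2HSV);print(get_obs()["tool_pos"])
m=(h[...,0]>14)&(h[...,0]<28)&(h[...,1]>110)&(h[...,2]>90)
w=(h[...,1]<40)&(h[...,2]>150)
for n,k in(("brass",m),("white",w)):
    k=k.copy();k[:, :270]=0;k[:130]=0;k[210:]=0;k[:,360:]=0
    for b in blobs(k,6):print(n,b,ray(s,*b[0],62 if n=="white" else 30).round(1))
E
```

```text
time: 11.2
tool_pos: [559.1, -300.1, 321.7]
tcp_rot: [3.134, -0.009, 0.095]
contact_force: [1.0, -1.0, -0.3]
grip_width: 58.2
[ 558.51725618 -299.77727646  318.42895757]
brass ([295.1, 167.2], [287, 158, 15, 15, 72]) [626.8  37.7  30. ]
white ([293.7, 160.6], [288, 155, 12, 13, 109]) [635.4  38.9  62. ]
```

```bash
python3 -m pendant '[[[0.109,-0.329,0],[0,0,0],0.06],[[0.109,-0.329,0],[0,0,0],0.06],[[0.109,-0.329,0],[0,0,0],0.06],[[0.109,-0.329,0],[0,0,0],0.06],[[0.109,-0.329,0],[0,0,0],0.06],[[0.109,-0.329,0],[0,0,0],0.06],[[0.109,-0.329,0],[0,0,0],0.06],[[0.109,-0.329,0],[0,0,0],0.06],[[0.109,-0.329,0],[0,0,0],0.06],[[0.109,-0.329,0],[0,0,0],0.06]]'
python3 -m pendant '[[[0,0,0],[0,0,0],0.06],[[0,0,0.03],[0,0,0],0.06],[[0,0,0.05],[0,0,0],0.06],[[0,0,0.05],[0,0,0],0.06],[[0,0,0.05],[0,0,0],0.06]]'
python3 - <<'E'
from h import *
s=cam("scene");crop(s,300,170,480,280,4,"v5");print(get_obs()["tool_pos"],get_obs()["tcp_rot"])
E
```

```text
time: 12.08
tool_pos: [635.3, 42.3, 312.8]
tcp_rot: [-3.141, 0.002, 0.1]
contact_force: [-0.8, -0.1, -0.3]
grip_width: 60.2
time: 12.5
tool_pos: [634.9, 36.6, 263.5]
tcp_rot: [-3.142, 0.003, 0.093]
contact_force: [-0.4, -0.3, 0.5]
grip_width: 60.1
[635.43363621  36.81219434 265.02512   ] [3.14129138e+00 2.00757748e-04 9.28372339e-02]
```

View pics/v5.png

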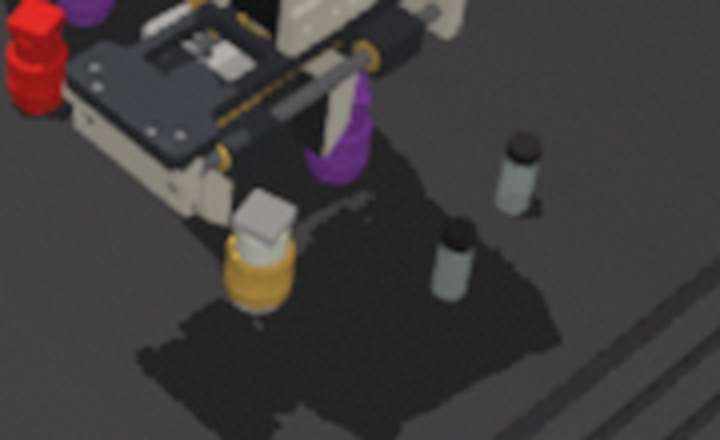

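The filter sits centred under the jaws, with the purple look-alike about 40 mm clear of the right finger. I descend and grasp.

```bash
python3 -m pendant '[[[0,0,0.03],[0,0,0],0.06],[[0,0,0.055],[0,0,0],0.06],[[0,0,0.07],[0,0,0],0.06],[[0,0,0.077],[0,0,0],0.06],[[0,0,0.077],[0,0,0],0.05],[[0,0,0.077],[0,0,0],0.035],[[0,0,0.077],[0,0,0],0.02],[[0,0,0.077],[0,0,0],0.02],[[0,0,0.077],[0,0,0],0.02],[[0,0,0.077],[0,0,0],0.02]]'
python3 -m pendant '[[[0,0,0],[0,0,0],0.02],[[0,0,-0.01],[0,0,0],0.02],[[0,0,-0.03],[0,0,0],0.02],[[0,0,-0.07],[0,0,0],0.02],[[0,0,-0.1],[0,0,0],0.02],[[0,0,-0.127],[0,0,0],0.02],[[0,0,-0.127],[0,0,0],0.02],[[0,0,-0.127],[0,0,0],0.02]]'
```

```text
time: 13.38
tool_pos: [635.8, 38.3, 189.2]
tcp_rot: [3.141, -0.003, 0.095]
contact_force: [0.1, -0.9, 5.1]
grip_width: 32.9
time: 14.05
tool_pos: [635.3, 38.5, 316.7]
tcp_rot: [3.141, -0.003, 0.095]
contact_force: [0.0, 0.4, -3.2]
grip_width: 33.6
```

```bash
python3 -m pendant '[[[-0.159,0.329,0],[0,0,0],0.02],[[-0.159,0.329,0],[0,0,0],0.02],[[-0.159,0.329,0],[0,0,0],0.02],[[-0.159,0.329,0],[0,0,0],0.02],[[-0.159,0.329,0],[0,0,0],0.02],[[-0.159,0.329,0],[0,0,0],0.02],[[-0.159,0.329,0],[0,0,0],0.02],[[-0.159,0.329,0],[0,0,0],0.02],[[-0.159,0.329,0],[0,0,0],0.02],[[-0.159,0.329,0],[0,0,0],0.02]]'
python3 -m pendant '[[[0,0,0],[0,0,0],0.02],[[0,0,0.04],[0,0,0],0.02],[[0,0,0.08],[0,0,0],0.02],[[0,0,0.105],[0,0,0],0.02],[[0,0,0.115],[0,0,0],0.02],[[0,0,0.118],[0,0,0],0.02],[[0,0,0.12],[0,0,0],0.02],[[0,0,0.12],[0,0,0],0.02]]'
python3 - <<'E'
from h import *
s=cam("scene");crop(s,100,150,340,330,3,"v6");print(get_obs()["tool_pos"],get_obs()["contact_force"],get_obs()["grip_width"])
E
```

```text
time: 14.88
tool_pos: [505.4, -309.3, 312.7]
tcp_rot: [-3.141, 0.003, 0.089]
contact_force: [0.5, 0.0, -1.6]
grip_width: 33.3
time: 15.55
tool_pos: [508.9, -303.9, 195.8]
tcp_rot: [3.14, -0.001, 0.096]
contact_force: [0.1, -0.3, -2.1]
grip_width: 33.4
[ 508.84599153 -304.15064771  196.28438968] [ 0.2379401  -0.58312672 -1.42818264] 33.502666709315946
```

View pics/v6.png

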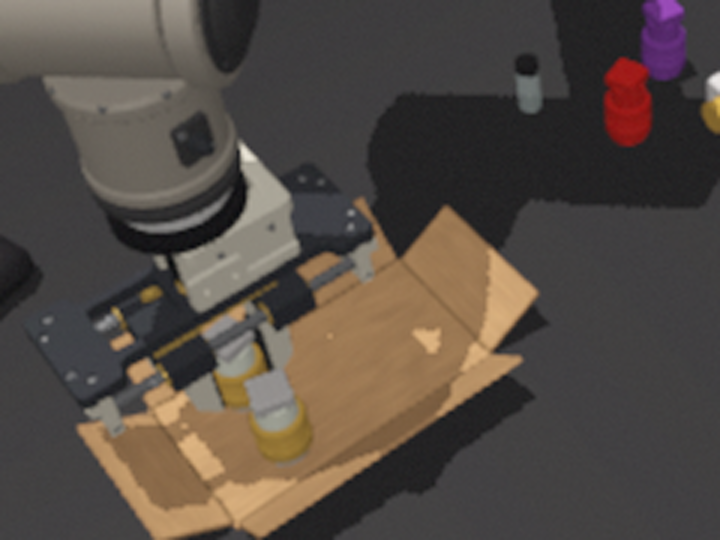

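Filter 3 stands upright in the tray, and filter 4 hangs just above its slot beside it. I lower to contact and release.

```bash
python3 -m pendant '[[[0,0,0.002],[0,0,0],0.02],[[0,0,0.004],[0,0,0],0.02],[[0,0,0.005],[0,0,0],0.02],[[0,0,0.005],[0,0,0],0.02]]'
```

```text
time: 15.93
tool_pos: [508.6, -304.4, 192.1]
tcp_rot: [3.139, -0.002, 0.095]
contact_force: [-2.1, 2.7, 11.4]
grip_width: 33.2
```

```bash
python3 -m pendant '[[[0,0,-0.001],[0,0,0],0.03],[[0,0,-0.001],[0,0,0],0.042],[[0,0,-0.001],[0,0,0],0.05],[[0,0,-0.001],[0,0,0],0.05],[[0,0,-0.02],[0,0,0],0.05],[[0,0,-0.06],[0,0,0],0.05],[[0,0,-0.1],[0,0,0],0.05],[[0,0,-0.125],[0,0,0],0.06],[[0,0,-0.125],[0,0,0],0.06],[[0,0,-0.125],[0,0,0],0.06]]'
python3 -m pendant '[[[0,0,0],[0,0,-1.246],0.06],[[-0.05,-0.2,0],[0,0,-1.246],0.06],[[-0.05,-0.2,0],[0,0,-1.246],0.06],[[-0.05,-0.2,0],[0,0,-1.246],0.06],[[-0.05,-0.2,0],[0,0,-1.246],0.06],[[-0.05,-0.2,0],[0,0,-1.246],0.06],[[-0.05,-0.2,0],[0,0,-1.246],0.06],[[-0.05,-0.2,0],[0,0,-1.246],0.06],[[-0.05,-0.2,0],[0,0,-1.246],0.06],[[-0.05,-0.2,0],[0,0,-1.246],0.06]]'
python3 -m pendant '[[[0,0,0],[0,0,-0.115],0.06],[[0,0,0],[0,0,-0.23],0.06],[[0,0,0],[0,0,-0.23],0.06],[[0,0,0],[0,0,-0.23],0.06],[[0,0,0],[0,0,-0.23],0.06],[[0,0,0],[0,0,-0.23],0.06]]'
```

```text
time: 16.77
tool_pos: [508.3, -304.3, 316.3]
tcp_rot: [3.139, -0.003, 0.095]
contact_force: [0.2, -0.0, -0.0]
grip_width: 59.3
time: 17.6
tool_pos: [438.9, -109.2, 313.2]
tcp_rot: [-3.138, -0.001, 1.348]
contact_force: [0.5, -0.9, 0.3]
grip_width: 60.2
time: 18.1
tool_pos: [439.3, -109.8, 314.2]
tcp_rot: [-3.141, -0.0, 1.568]
contact_force: [-0.9, 0.4, 0.2]
grip_width: 60.3
```

```bash
python3 -m pendant '[[[0.3015,0.0495,0],[0,0,0],0.06],[[0.3015,0.0495,0],[0,0,0],0.06],[[0.3015,0.0495,0],[0,0,0],0.06],[[0.3015,0.0495,0],[0,0,0],0.06],[[0.3015,0.0495,0],[0,0,0],0.06],[[0.3015,0.0495,0],[0,0,0],0.06],[[0.3015,0.0495,0],[0,0,0],0.06],[[0.3015,0.0495,0],[0,0,0],0.06],[[0.3015,0.0495,0],[0,0,0],0.06],[[0.3015,0.0495,0],[0,0,0],0.06]]'
python3 -m pendant '[[[0,0,0],[0,0,0],0.06],[[0,0,0.03],[0,0,0],0.06],[[0,0,0.06],[0,0,0],0.06],[[0,0,0.085],[0,0,0],0.06],[[0,0,0.1],[0,0,0],0.06],[[0,0,0.1],[0,0,0],0.05],[[0,0,0.1],[0,0,0],0.035],[[0,0,0.1],[0,0,0],0.02],[[0,0,0.1],[0,0,0],0.02],[[0,0,0.1],[0,0,0],0.02]]'
python3 -m pendant '[[[0,0,0],[0,0,0],0.02],[[0,0,0],[0,0,0],0.02],[[0,0,0],[0,0,0],0.02]]'
```

```text
time: 18.93
tool_pos: [488.7, 191.9, 314.2]
tcp_rot: [-3.141, 0.001, 1.572]
contact_force: [-0.7, -0.3, -1.0]
grip_width: 60.1
time: 19.77
tool_pos: [489.5, 191.5, 216.1]
tcp_rot: [3.139, -0.0, 1.57]
contact_force: [-0.4, -1.2, 2.7]
grip_width: 33.4
time: 20.02
tool_pos: [489.5, 191.6, 216.0]
tcp_rot: [3.139, 0.0, 1.571]
contact_force: [0.3, -3.0, 7.4]
grip_width: 33.6
```

```bash
python3 -m pendant '[[[0,0,-0.003],[0,0,0],0.02],[[0,0,-0.006],[0,0,0],0.02],[[0,0,-0.009],[0,0,0],0.02],[[0,0,-0.013],[0,0,0],0.02],[[0,0,-0.018],[0,0,0],0.02],[[0,0,-0.025],[0,0,0],0.02],[[0,0,-0.035],[0,0,0],0.02],[[0,0,-0.05],[0,0,0],0.02],[[0,0,-0.08],[0,0,0],0.02],[[0,0,-0.1],[0,0,0],0.02]]'
python3 -m pendant '[[[0,0,0],[0,0,0],0.02],[[-0.25,0.0616,0],[0,0,0],0.02],[[-0.25,0.0616,0],[0,0,0],0.02],[[-0.25,0.0616,0],[0,0,0],0.02],[[-0.25,0.0616,0],[0,0,0],0.02],[[-0.25,0.0616,0],[0,0,0],0.02],[[-0.25,0.0616,0],[0,0,0],0.02],[[-0.25,0.0616,0],[0,0,0],0.02],[[-0.25,0.0616,0],[0,0,0],0.02]]'
python3 -m pendant '[[[-0.1576,0,0],[0,0,1.246],0.02],[[-0.1576,0,0],[0,0,1.246],0.02],[[-0.1576,0,0],[0,0,1.246],0.02],[[-0.1576,0,0],[0,0,1.246],0.02],[[-0.1576,0,0],[0,0,1.246],0.02],[[-0.1576,0,0],[0,0,1.246],0.02],[[-0.1576,0,0],[0,0,1.246],0.02],[[-0.1576,0,0],[0,0,1.246],0.02],[[-0.1576,0,0],[0,0,1.246],0.02],[[-0.1576,0,0],[0,0,1.246],0.02]]'
```

```text
time: 20.85
tool_pos: [488.9, 191.8, 317.6]
tcp_rot: [3.14, -0.0, 1.571]
contact_force: [1.9, 0.4, -1.8]
grip_width: 33.7
time: 21.6
tool_pos: [550.7, -61.0, 314.5]
tcp_rot: [-3.142, 0.0, 1.566]
contact_force: [-0.3, 0.5, -2.0]
grip_width: 33.7
time: 22.43
tool_pos: [550.5, -213.9, 314.5]
tcp_rot: [-3.14, 0.001, 0.32]
contact_force: [0.5, -0.6, -2.0]
grip_width: 33.3
```

```bash
python3 -m pendant '[[[0,0,0],[0,0,0.115],0.02],[[0,0,0],[0,0,0.23],0.02],[[0,0,0.04],[0,0,0.23],0.02],[[0,0,0.06],[0,0,0.23],0.02],[[0,0,0.06],[0,0,0.23],0.02],[[0,0,0.06],[0,0,0.23],0.02]]'
python3 - <<'E'
from h import *
s=cam("scene");crop(s,100,150,340,330,3,"v7");print(get_obs()["tool_pos"],get_obs()["tcp_rot"],get_obs()["contact_force"],get_obs()["grip_width"])
E
```

```text
time: 22.93
tool_pos: [550.5, -214.4, 254.1]
tcp_rot: [-3.14, 0.002, 0.096]
contact_force: [0.0, 0.1, -1.4]
grip_width: 33.8
[ 550.99269069 -214.8862362   255.52632291] [ 3.14153036e+00 -4.24277117e-04  9.59774825e-02] [ 0.22472529 -0.28726993 -1.29195173] 33.44543318137141
```

View pics/v7.png

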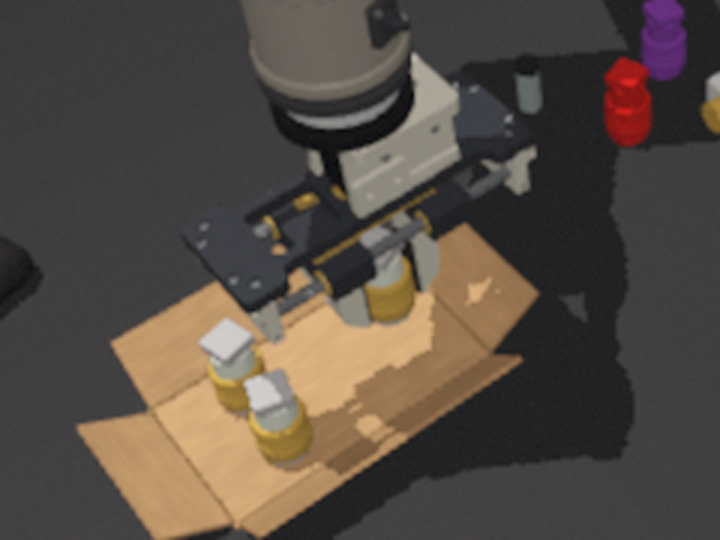

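Two filters stand in the tray and filter 2 hangs over its slot, clear of both. I lower it.

```bash
python3 -m pendant '[[[0,0,0.03],[0,0,0],0.02],[[0,0,0.05],[0,0,0],0.02],[[0,0,0.058],[0,0,0],0.02],[[0,0,0.06],[0,0,0],0.02],[[0,0,0.062],[0,0,0],0.02],[[0,0,0.064],[0,0,0],0.02],[[0,0,0.064],[0,0,0],0.02]]'
python3 -m pendant '[[[0,0,0.001],[0,0,0],0.02],[[0,0,0.002],[0,0,0],0.02],[[0,0,0.003],[0,0,0],0.02],[[0,0,0.003],[0,0,0],0.02]]'
```

```text
time: 23.57
tool_pos: [551.0, -216.0, 191.9]
tcp_rot: [3.14, -0.002, 0.095]
contact_force: [-0.4, 0.1, -1.9]
grip_width: 33.6
time: 23.9
tool_pos: [550.8, -216.0, 189.0]
tcp_rot: [3.141, -0.001, 0.095]
contact_force: [-2.0, 1.1, 5.4]
grip_width: 33.6
```

```bash
python3 -m pendant '[[[0,0,-0.001],[0,0,0],0.03],[[0,0,-0.001],[0,0,0],0.042],[[0,0,-0.001],[0,0,0],0.05],[[0,0,-0.001],[0,0,0],0.05],[[0,0,-0.02],[0,0,0],0.05],[[0,0,-0.06],[0,0,0],0.05],[[0,0,-0.1],[0,0,0],0.05],[[0,0,-0.127],[0,0,0],0.06],[[0,0,-0.127],[0,0,0],0.06],[[0,0,-0.127],[0,0,0],0.06]]'
python3 -m pendant '[[[0,0,0],[0,0,-1.246],0.06],[[-0.0404,-0.2048,0],[0,0,-1.246],0.06],[[-0.0404,-0.2048,0],[0,0,-1.246],0.06],[[-0.0404,-0.2048,0],[0,0,-1.246],0.06],[[-0.0404,-0.2048,0],[0,0,-1.246],0.06],[[-0.0404,-0.2048,0],[0,0,-1.246],0.06],[[-0.0404,-0.2048,0],[0,0,-1.246],0.06],[[-0.0404,-0.2048,0],[0,0,-1.246],0.06],[[-0.0404,-0.2048,0],[0,0,-1.246],0.06],[[-0.0404,-0.2048,0],[0,0,-1.246],0.06]]'
python3 -m pendant '[[[0,0,0],[0,0,-0.115],0.06],[[0,0,0],[0,0,-0.23],0.06],[[0,0,0],[0,0,-0.23],0.06],[[0,0,0],[0,0,-0.23],0.06],[[0,0,0],[0,0,-0.23],0.06],[[0,0,0],[0,0,-0.23],0.06]]'
python3 -m pendant '[[[0.1425,0,0],[0,0,0],0.06],[[0.1425,0,0],[0,0,0],0.06],[[0.1425,0,0],[0,0,0],0.06],[[0.1425,0,0],[0,0,0],0.06],[[0.1425,0,0],[0,0,0],0.06],[[0.1425,0,0],[0,0,0],0.06],[[0.1425,0,0],[0,0,0],0.06]]'
```

```text
time: 24.73
tool_pos: [550.8, -216.0, 316.6]
tcp_rot: [3.139, -0.004, 0.095]
contact_force: [-0.8, 0.5, -1.8]
grip_width: 59.7
time: 25.57
tool_pos: [490.4, -15.2, 313.2]
tcp_rot: [-3.139, 0.0, 1.348]
contact_force: [0.1, 0.5, -0.1]
grip_width: 60.0
time: 26.07
tool_pos: [490.8, -15.8, 314.3]
tcp_rot: [-3.141, -0.0, 1.568]
contact_force: [-0.1, -0.1, 0.7]
grip_width: 60.2
time: 26.65
tool_pos: [490.9, 126.1, 314.6]
tcp_rot: [-3.141, 0.001, 1.57]
contact_force: [-0.9, 0.0, 0.9]
grip_width: 60.3
```

```bash
python3 -m pendant '[[[0,0,0],[0,0,0],0.06],[[0,0,0.03],[0,0,0],0.06],[[0,0,0.06],[0,0,0],0.06],[[0,0,0.085],[0,0,0],0.06],[[0,0,0.1],[0,0,0],0.06],[[0,0,0.1],[0,0,0],0.05],[[0,0,0.1],[0,0,0],0.035],[[0,0,0.1],[0,0,0],0.02],[[0,0,0.1],[0,0,0],0.02],[[0,0,0.1],[0,0,0],0.02]]'
python3 -m pendant '[[[0,0,0],[0,0,0],0.02],[[0,0,0],[0,0,0],0.02],[[0,0,0],[0,0,0],0.02]]'
python3 -m pendant '[[[0,0,-0.003],[0,0,0],0.02],[[0,0,-0.006],[0,0,0],0.02],[[0,0,-0.009],[0,0,0],0.02],[[0,0,-0.013],[0,0,0],0.02],[[0,0,-0.018],[0,0,0],0.02],[[0,0,-0.025],[0,0,0],0.02],[[0,0,-0.035],[0,0,0],0.02],[[0,0,-0.05],[0,0,0],0.02],[[0,0,-0.08],[0,0,0],0.02],[[0,0,-0.1],[0,0,0],0.02]]'
python3 -m pendant '[[[0,0,0],[0,0,0],0.02],[[0,0,0],[0,0,0],0.02],[[0,0,0],[0,0,0],0.02]]'
```

```text
time: 27.48
tool_pos: [491.4, 126.5, 216.0]
tcp_rot: [3.139, -0.0, 1.571]
contact_force: [-0.4, -1.9, 3.0]
grip_width: 33.5
time: 27.73
tool_pos: [491.4, 126.6, 215.9]
tcp_rot: [3.139, 0.0, 1.571]
contact_force: [-0.8, -1.6, 7.2]
grip_width: 33.1
time: 28.57
tool_pos: [490.9, 126.7, 317.6]
tcp_rot: [3.14, -0.0, 1.571]
contact_force: [-0.0, 0.1, -2.8]
grip_width: 33.7
time: 28.82
tool_pos: [490.4, 126.7, 314.5]
tcp_rot: [-3.141, 0.0, 1.571]
contact_force: [-0.2, -0.6, -2.3]
grip_width: 33.4
```

```bash
python3 -m pendant '[[[-0.2,0.0098,0],[0,0,0],0.02],[[-0.2,0.0098,0],[0,0,0],0.02],[[-0.2,0.0098,0],[0,0,0],0.02],[[-0.2,0.0098,0],[0,0,0],0.02],[[-0.2,0.0098,0],[0,0,0],0.02],[[-0.2,0.0098,0],[0,0,0],0.02],[[-0.2,0.0098,0],[0,0,0],0.02]]'
python3 -m pendant '[[[-0.1473,0,0],[0,0,1.246],0.02],[[-0.1473,0,0],[0,0,1.246],0.02],[[-0.1473,0,0],[0,0,1.246],0.02],[[-0.1473,0,0],[0,0,1.246],0.02],[[-0.1473,0,0],[0,0,1.246],0.02],[[-0.1473,0,0],[0,0,1.246],0.02],[[-0.1473,0,0],[0,0,1.246],0.02],[[-0.1473,0,0],[0,0,1.246],0.02],[[-0.1473,0,0],[0,0,1.246],0.02],[[-0.1473,0,0],[0,0,1.246],0.02]]'
python3 -m pendant '[[[0,0,0],[0,0,0.115],0.02],[[0,0,0],[0,0,0.23],0.02],[[0,0,0.04],[0,0,0.23],0.02],[[0,0,0.06],[0,0,0.23],0.02],[[0,0,0.06],[0,0,0.23],0.02],[[0,0,0.06],[0,0,0.23],0.02]]'
python3 -m pendant '[[[0,0,0.03],[0,0,0],0.02],[[0,0,0.05],[0,0,0],0.02],[[0,0,0.058],[0,0,0],0.02],[[0,0,0.06],[0,0,0],0.02],[[0,0,0.062],[0,0,0],0.02],[[0,0,0.064],[0,0,0],0.02],[[0,0,0.064],[0,0,0],0.02]]'
python3 -m pendant '[[[0,0,0.001],[0,0,0],0.02],[[0,0,0.002],[0,0,0],0.02],[[0,0,0.003],[0,0,0],0.02],[[0,0,0.003],[0,0,0],0.02]]'
```

```text
time: 29.4
tool_pos: [500.3, -74.9, 313.3]
tcp_rot: [-3.139, -0.001, 1.567]
contact_force: [-0.8, 0.3, -3.0]
grip_width: 33.6
time: 30.23
tool_pos: [500.9, -218.8, 313.7]
tcp_rot: [-3.139, 0.001, 0.32]
contact_force: [-0.4, 0.2, -1.2]
grip_width: 33.3
time: 30.73
tool_pos: [500.7, -219.2, 253.6]
tcp_rot: [-3.139, 0.003, 0.096]
contact_force: [-0.6, 0.7, -1.6]
grip_width: 33.6
time: 31.32
tool_pos: [501.1, -220.8, 191.8]
tcp_rot: [3.14, -0.002, 0.095]
contact_force: [-0.9, 1.0, -2.2]
grip_width: 33.1
time: 31.65
tool_pos: [501.0, -220.7, 188.9]
tcp_rot: [3.141, -0.001, 0.095]
contact_force: [-1.4, 0.6, 6.5]
grip_width: 33.6
```

```bash
python3 -m pendant '[[[0,0,-0.001],[0,0,0],0.03],[[0,0,-0.001],[0,0,0],0.042],[[0,0,-0.001],[0,0,0],0.05],[[0,0,-0.001],[0,0,0],0.05],[[0,0,-0.02],[0,0,0],0.05],[[0,0,-0.06],[0,0,0],0.05],[[0,0,-0.1],[0,0,0],0.05],[[0,0,-0.127],[0,0,0],0.02],[[0,0,-0.127],[0,0,0],0.0],[[0,0,-0.127],[0,0,0],0.0]]'
python3 -m pendant '[[[0.025,-0.133,0],[0,0,0],0.0],[[0.025,-0.133,0],[0,0,0],0.0],[[0.025,-0.133,0],[0,0,0],0.0],[[0.025,-0.133,0],[0,0,0],0.0],[[0.025,-0.133,0.03],[0,0,0],0.0],[[0.025,-0.133,0.07],[0,0,0],0.0],[[0.025,-0.133,0.11],[0,0,0],0.0],[[0.025,-0.133,0.122],[0,0,0],0.0],[[0.025,-0.133,0.122],[0,0,0],0.0],[[0.025,-0.133,0.122],[0,0,0],0.0]]'
python3 - <<'E'
from h import *
s=cam("scene");crop(s,100,150,340,330,3,"v8");print(get_obs()["tool_pos"],get_obs()["contact_force"],get_obs()["grip_width"])
E
```

```text
time: 32.48
tool_pos: [501.0, -220.7, 316.5]
tcp_rot: [3.139, -0.003, 0.095]
contact_force: [0.1, 0.9, -0.8]
grip_width: 34.3
time: 33.32
tool_pos: [512.7, -86.0, 191.4]
tcp_rot: [-3.14, 0.003, 0.095]
contact_force: [-0.0, -0.6, 0.4]
grip_width: 0.7
[513.22866292 -86.1365231  192.71742735] [1.06732723 0.08362845 0.53914172] 0.5750086285309882
```

View pics/v8.png

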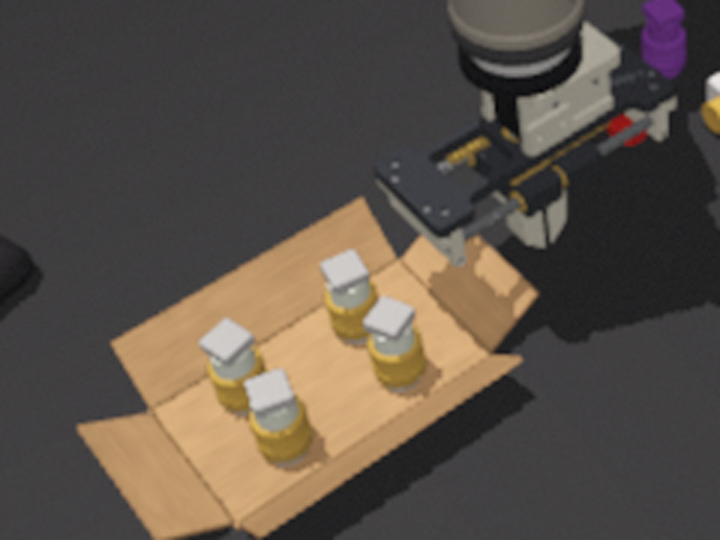

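All four filters stand in the tray, and the gripper is just outside the left flap. I push it inward.

```bash
python3 -m pendant '[[[0,0.01,0],[0,0,0],0.0],[[0,0.02,0],[0,0,0],0.0],[[0,0.03,0],[0,0,0],0.0],[[0,0.038,0],[0,0,0],0.0],[[0,0.045,0],[0,0,0],0.0],[[0,0.05,0],[0,0,0],0.0],[[0,0.054,0],[0,0,0],0.0],[[0,0.057,0],[0,0,0],0.0],[[0,0.058,0],[0,0,0],0.0],[[0,0.058,0],[0,0,0],0.0]]'
python3 - <<'E'
from h import *
s=cam("scene");crop(s,100,150,340,330,3,"v9");print(get_obs()["tool_pos"],get_obs()["contact_force"],get_obs()["grip_width"])
E
```

```text
time: 34.2
tool_pos: [518.4, -144.6, 192.5]
tcp_rot: [3.141, 0.0, 0.093]
contact_force: [0.9, 0.2, 0.9]
grip_width: 0.4
[ 518.33799657 -144.30844272  192.4402058 ] [ 1.3966086   0.12212191 -0.50185986] 0.2487946135364326
```

View pics/v9.png

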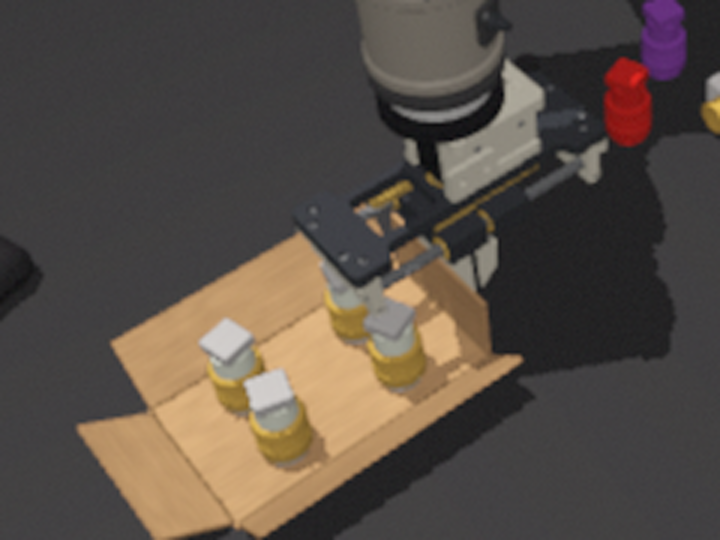

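```bash
python3 -m pendant '[[[0,0.001,0],[0,0,0],0.0],[[0,0.002,0],[0,0,0],0.0],[[0,0.002,0],[0,0,0],0.0],[[0,0.002,0],[0,0,0],0.0]]'
```

```text
time: 34.58
tool_pos: [518.7, -145.6, 192.6]
tcp_rot: [3.142, 0.0, 0.095]
contact_force: [-0.3, -0.2, -0.1]
grip_width: 0.4
```

```bash
python3 -m pendant '[[[0,0.001,0],[0,0,0],0.0],[[0,0.002,0],[0,0,0],0.0],[[0,0.003,0],[0,0,0],0.0],[[0,0.003,0],[0,0,0],0.0]]'
python3 - <<'E'
from h import *
s=cam("scene");crop(s,210,190,340,290,6,"v10")
E
```

```text
time: 34.92
tool_pos: [519.0, -148.5, 192.7]
tcp_rot: [-3.141, 0.0, 0.095]
contact_force: [0.1, 2.0, -0.8]
grip_width: 0.5
```

View pics/v10.png

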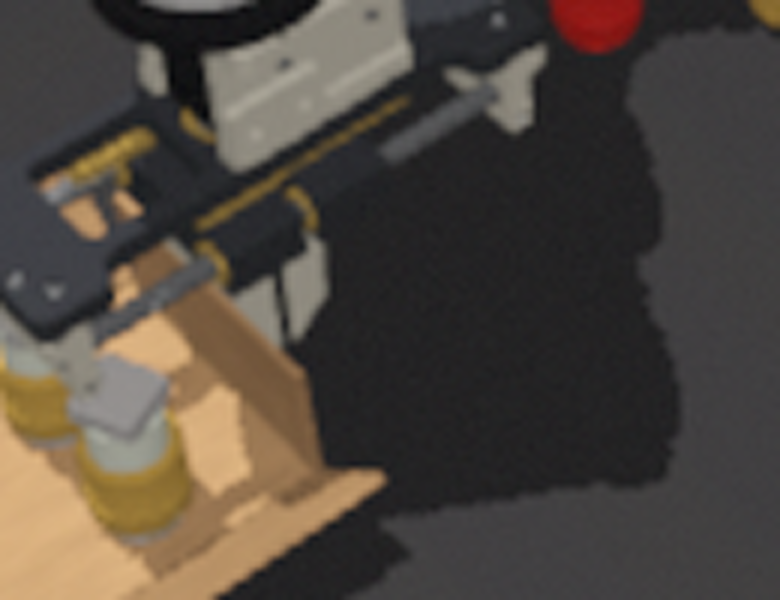

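The left side looks upright, with contact rising to 2 N at its stop. The far side is next.

```bash
python3 -m pendant '[[[0,-0.02,0],[0,0,0],0.0],[[0,-0.02,-0.03],[0,0,0],0.0],[[0,-0.02,-0.065],[0,0,0],0.0],[[0.03,0.0,-0.08],[0,0,0],0.0],[[0.06,0.03,-0.08],[0,0,0],0.0],[[0.09,0.06,-0.08],[0,0,0],0.0],[[0.12,0.09,-0.08],[0,0,0],0.0],[[0.135,0.112,-0.08],[0,0,0],0.0],[[0.135,0.112,-0.08],[0,0,0],0.0],[[0.135,0.112,-0.08],[0,0,0],0.0]]'
python3 -m pendant '[[[0,0,0.03],[0,0,0],0.0],[[0,0,0.06],[0,0,0],0.0],[[0,0,0.08],[0,0,0],0.0],[[0,0,0.08],[0,0,0],0.0],[[0,0,0.08],[0,0,0],0.0]]'
python3 -m pendant '[[[-0.01,0,0],[0,0,0],0.0],[[-0.02,0,0],[0,0,0],0.0],[[-0.03,0,0],[0,0,0],0.0],[[-0.04,0,0],[0,0,0],0.0],[[-0.05,0,0],[0,0,0],0.0],[[-0.056,0,0],[0,0,0],0.0],[[-0.062,0,0],[0,0,0],0.0],[[-0.066,0,0],[0,0,0],0.0],[[-0.068,0,0],[0,0,0],0.0],[[-0.068,0,0],[0,0,0],0.0]]'
```

```text
time: 35.8
tool_pos: [664.2, -248.5, 271.5]
tcp_rot: [-3.141, 0.001, 0.093]
contact_force: [0.1, 0.1, 0.1]
grip_width: 0.5
time: 36.22
tool_pos: [663.4, -246.4, 192.2]
tcp_rot: [-3.14, 0.002, 0.095]
contact_force: [0.1, -0.1, -0.6]
grip_width: 0.1
time: 37.05
tool_pos: [596.0, -253.7, 192.9]
tcp_rot: [-3.142, 0.0, 0.095]
contact_force: [-1.1, -0.1, -0.1]
grip_width: 0.6
```

```bash
for i in 1; do :; done; python3 -m pendant '[[[-0.001,0,0],[0,0,0],0.0],[[-0.002,0,0],[0,0,0],0.0],[[-0.003,0,0],[0,0,0],0.0],[[-0.003,0,0],[0,0,0],0.0]]'
python3 -m pendant '[[[-0.001,0,0],[0,0,0],0.0],[[-0.002,0,0],[0,0,0],0.0],[[-0.002,0,0],[0,0,0],0.0],[[-0.002,0,0],[0,0,0],0.0]]'
```

```text
time: 37.38
tool_pos: [593.7, -253.9, 192.6]
tcp_rot: [3.141, -0.001, 0.095]
contact_force: [3.7, 1.2, -1.8]
grip_width: 0.3
time: 37.72
tool_pos: [592.9, -253.8, 192.7]
tcp_rot: [3.14, -0.005, 0.095]
contact_force: [9.5, 1.3, -5.1]
grip_width: 0.4
```

```bash
python3 -m pendant '[[[0.02,0,0],[0,0,0],0.0],[[0.02,0,-0.03],[0,0,0],0.0],[[0.02,0,-0.065],[0,0,0],0.0],[[0.01,0.03,-0.08],[0,0,0],0.0],[[0,0.065,-0.08],[0,0,0],0.0],[[-0.02,0.1,-0.08],[0,0,0],0.0],[[-0.04,0.135,-0.08],[0,0,0],0.0],[[-0.062,0.165,-0.08],[0,0,0],0.0],[[-0.062,0.177,-0.08],[0,0,0],0.0],[[-0.062,0.177,-0.08],[0,0,0],0.0]]'
python3 -m pendant '[[[0,0,0],[0,0,0],0.0],[[0,0,0.03],[0,0,0],0.0],[[0,0,0.06],[0,0,0],0.0],[[0,0,0.08],[0,0,0],0.0],[[0,0,0.08],[0,0,0],0.0],[[0,0,0.08],[0,0,0],0.0]]'
python3 -m pendant '[[[0,-0.01,0],[0,0,0],0.0],[[0,-0.02,0],[0,0,0],0.0],[[0,-0.03,0],[0,0,0],0.0],[[0,-0.038,0],[0,0,0],0.0],[[0,-0.046,0],[0,0,0],0.0],[[0,-0.052,0],[0,0,0],0.0],[[0,-0.058,0],[0,0,0],0.0],[[0,-0.062,0],[0,0,0],0.0],[[0,-0.062,0],[0,0,0],0.0],[[0,-0.062,0],[0,0,0],0.0]]'
python3 -m pendant '[[[0,-0.001,0],[0,0,0],0.0],[[0,-0.002,0],[0,0,0],0.0],[[0,-0.002,0],[0,0,0],0.0],[[0,-0.002,0],[0,0,0],0.0]]'
```

```text
time: 38.55
tool_pos: [544.3, -439.8, 272.3]
tcp_rot: [3.141, 0.001, 0.09]
contact_force: [0.3, -0.8, -0.1]
grip_width: 0.2
time: 39.05
tool_pos: [547.0, -434.5, 191.8]
tcp_rot: [-3.139, 0.002, 0.097]
contact_force: [0.6, -0.4, 0.1]
grip_width: 0.3
time: 39.88
tool_pos: [540.6, -373.5, 192.5]
tcp_rot: [-3.14, 0.001, 0.096]
contact_force: [0.6, -0.5, -0.8]
grip_width: -0.2
time: 40.22
tool_pos: [540.3, -372.5, 192.4]
tcp_rot: [-3.141, 0.0, 0.095]
contact_force: [-0.3, 0.1, 0.2]
grip_width: 0.6
```

```bash
python3 -m pendant '[[[0,-0.001,0],[0,0,0],0.0],[[0,-0.002,0],[0,0,0],0.0],[[0,-0.002,0],[0,0,0],0.0],[[0,-0.002,0],[0,0,0],0.0]]'
python3 -m pendant '[[[0,-0.001,0],[0,0,0],0.0],[[0,-0.002,0],[0,0,0],0.0],[[0,-0.002,0],[0,0,0],0.0],[[0,-0.002,0],[0,0,0],0.0]]'
```

```text
time: 40.55
tool_pos: [540.0, -371.2, 192.6]
tcp_rot: [3.14, -0.0, 0.095]
contact_force: [1.0, -5.4, -3.6]
grip_width: 0.4
time: 40.88
tool_pos: [539.8, -370.5, 192.7]
tcp_rot: [3.137, -0.001, 0.094]
contact_force: [0.9, -10.7, -6.6]
grip_width: 0.3
```

```bash
python3 -m pendant '[[[0,0.02,0],[0,0,0],0.0],[[0,0.02,-0.03],[0,0,0],0.0],[[0,0.02,-0.065],[0,0,0],0.0],[[-0.03,0,-0.08],[0,0,0],0.0],[[-0.06,-0.03,-0.08],[0,0,0],0.0],[[-0.09,-0.06,-0.08],[0,0,0],0.0],[[-0.12,-0.09,-0.08],[0,0,0],0.0],[[-0.14,-0.109,-0.08],[0,0,0],0.0],[[-0.14,-0.109,-0.08],[0,0,0],0.0],[[-0.14,-0.109,-0.08],[0,0,0],0.0]]'
python3 -m pendant '[[[0,0,0],[0,0,0],0.0],[[0,0,0.03],[0,0,0],0.0],[[0,0,0.06],[0,0,0],0.0],[[0,0,0.08],[0,0,0],0.0],[[0,0,0.08],[0,0,0],0.0],[[0,0,0.08],[0,0,0],0.0]]'
python3 -m pendant '[[[0.01,0,0],[0,0,0],0.0],[[0.02,0,0],[0,0,0],0.0],[[0.03,0,0],[0,0,0],0.0],[[0.04,0,0],[0,0,0],0.0],[[0.05,0,0],[0,0,0],0.0],[[0.06,0,0],[0,0,0],0.0],[[0.066,0,0],[0,0,0],0.0],[[0.072,0,0],[0,0,0],0.0],[[0.074,0,0],[0,0,0],0.0],[[0.074,0,0],[0,0,0],0.0]]'
python3 -m pendant '[[[0.001,0,0],[0,0,0],0.0],[[0.002,0,0],[0,0,0],0.0],[[0.002,0,0],[0,0,0],0.0],[[0.002,0,0],[0,0,0],0.0]]'
```

```text
time: 41.72
tool_pos: [389.5, -272.3, 273.3]
tcp_rot: [-3.141, -0.0, 0.095]
contact_force: [0.7, -0.5, 0.2]
grip_width: 0.6
time: 42.22
tool_pos: [390.9, -273.9, 192.1]
tcp_rot: [-3.14, 0.001, 0.095]
contact_force: [0.8, -0.5, -0.0]
grip_width: 0.0
time: 43.05
tool_pos: [463.9, -266.2, 192.6]
tcp_rot: [-3.141, 0.001, 0.095]
contact_force: [-3.1, -0.2, 2.7]
grip_width: 0.2
time: 43.38
tool_pos: [464.5, -266.3, 192.6]
tcp_rot: [-3.14, 0.004, 0.095]
contact_force: [-9.3, -2.5, 6.2]
grip_width: 0.5
```

```bash
python3 -m pendant '[[[-0.02,0,0],[0,0,0],0.0],[[-0.02,0,-0.04],[0,0,0],0.0],[[-0.02,0,-0.08],[0,0,0],0.0],[[-0.02,0,-0.12],[0,0,0],0.0],[[-0.02,0,-0.16],[0,0,0],0.0],[[-0.02,-0.04,-0.18],[0,0,0],0.0],[[-0.02,-0.08,-0.18],[0,0,0],0.0],[[-0.02,-0.12,-0.18],[0,0,0],0.0],[[-0.02,-0.16,-0.18],[0,0,0],0.0],[[-0.02,-0.2,-0.18],[0,0,0],0.0]]'
python3 -m pendant '[[[0,-0.15,0],[0,0,0],0.0],[[0,-0.15,0],[0,0,0],0.0],[[0,-0.15,0],[0,0,0],0.0],[[0,-0.15,0],[0,0,0],0.0],[[0,-0.15,0],[0,0,0],0.0],[[0,-0.15,0],[0,0,0],0.0],[[0,-0.15,0],[0,0,0],0.0]]'
python3 - <<'E'
from h import *
s=cam("scene");t=cam("top")
a=cv2.resize(s["color"][200:335,120:290,::-1],None,fx=3,fy=3,interpolation=cv2.INTER_CUBIC)
b=cv2.resize(t["color"][150:260,350:500,::-1],None,fx=3,fy=3,interpolation=cv2.INTER_CUBIC)
b=b[:, :290] if 0 else cv2.resize(b,(290,int(b.shape[0]*290/b.shape[1])))
o=np.zeros((590,800,3),np.uint8);o[:405,:510]=a;o[:b.shape[0],510:]=b
d=cv2.resize(t["color"][195:265,110:310,::-1],(528,185),interpolation=cv2.INTER_CUBIC);o[405:590,:528]=d
cv2.imwrite("pics/f1.png",o)
X=np.array([.9955,.0949]);Y=np.array([-.0949,.9955])
h=cv2.cvtColor(t["color"],cv2.COLOR_RGB2HSV);w=(h[...,1]<45)&(h[...,2]>140)
w[:160]=0;w[255:]=0;w[:,:365]=0;w[:,490:]=0
for q in blobs(w,20):
    p=ray(t,*q[0],65)[:2]-[529.5,-260.1];print(q[0],q[1][4],(p@X).round(),(p@Y).round())
E
```

```text
time: 44.22
tool_pos: [426.4, -67.2, 372.9]
tcp_rot: [3.142, -0.001, 0.094]
contact_force: [0.9, 0.3, 0.2]
grip_width: 0.6
time: 44.8
tool_pos: [412.9, 80.2, 372.7]
tcp_rot: [3.141, -0.0, 0.095]
contact_force: [0.7, -0.6, 0.5]
grip_width: 0.2
[445.8, 191.6] 113 24.0 -41.0
[408.1, 195.4] 116 25.0 44.0
[411.6, 217.6] 113 -25.0 43.0
[460.0, 221.2] 153 -45.0 -61.0
```

View pics/f1.png

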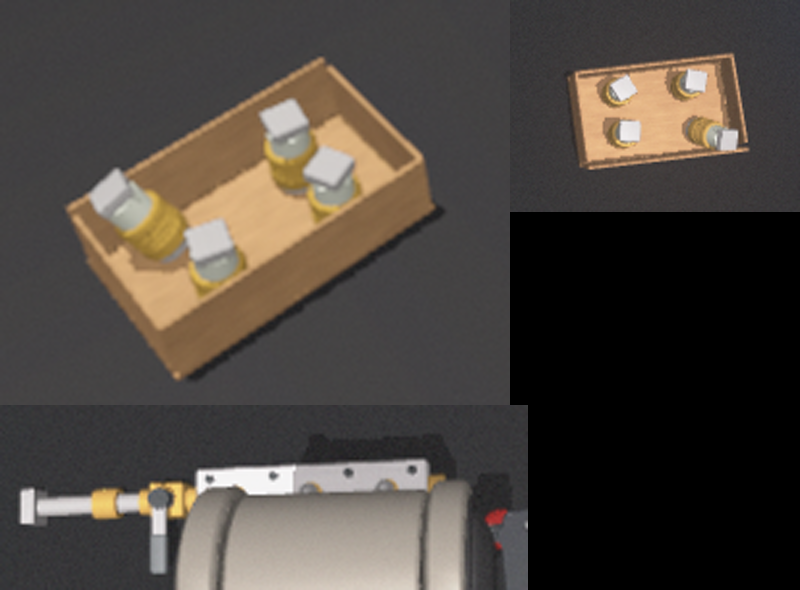

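The four sides are upright and the lever is shut. The filter in the near-right corner is leaning, with its head at scene (157,263) and top (460,221). I triangulate its head and check whether it is at rest.

```bash
python3 -m pendant '[[[0,0,0],[0,0,0],0.0],[[0,0,0],[0,0,0],0.0],[[0,0,0],[0,0,0],0.0],[[0,0,0],[0,0,0],0.0],[[0,0,0],[0,0,0],0.0],[[0,0,0],[0,0,0],0.0]]'
python3 - <<'E'
from h import *
s=cam("scene");t=cam("top")
X=np.array([.9955,.0949]);Y=np.array([-.0949,.9955])
def heads(c,u0,v0,u1,v1):
    h=cv2.cvtColor(c["color"],cv2.COLOR_RGB2HSV);w=(h[...,1]<45)&(h[...,2]>140)
    k=np.zeros_like(w);k[v0:v1,u0:u1]=w[v0:v1,u0:u1];return [(b[0],b[1][4]) for b in blobs(k,15)]
hs=heads(s,125,210,275,320);ht=heads(t,365,160,490,255);print(hs);print(ht)
def tri(a,b):
    Pm=lambda c:c["mtx"]@np.c_[c["R"],c["t"]]
    p=cv2.triangulatePoints(Pm(s),Pm(t),np.array(a,float),np.array(b,float))[:,0];p=p[:3]/p[3];q=p[:2]-[529.5,-260.1];return np.round([q@X,q@Y,p[2]],1)
for a,_ in hs:
    for b,_ in ht:
        p=tri(a,b);e=np.linalg.norm(proj(s,[ (p[0]*X+p[1]*Y+[529.5,-260.1]).tolist()+[p[2]] ])[0]-a)
        if e<3: print(a,b,p,round(float(e),1))
def br(c,u0,v0,u1,v1):
    h=cv2.cvtColor(c["color"],cv2.COLOR_RGB2HSV);w=(h[...,0]>18)&(h[...,0]<28)&(h[...,1]>150)
    k=np.zeros_like(w);k[v0:v1,u0:u1]=w[v0:v1,u0:u1];return [(b[0],b[1][4]) for b in blobs(k,15)]
print(br(s,125,210,275,320));print(br(t,365,160,490,255))
E
```

```text
time: 45.4
tool_pos: [412.9, 80.3, 372.7]
tcp_rot: [3.142, 0.0, 0.095]
contact_force: [0.2, 0.2, -0.6]
grip_width: 0.4
[([214.8, 241.7], 200), ([229.5, 257.9], 210), ([159.6, 266.4], 249), ([188.9, 279.7], 160), ([191.8, 289.2], 58)]
[([445.8, 191.6], 113), ([408.1, 195.4], 116), ([411.6, 217.6], 111), ([460.0, 221.2], 152)]
[214.8, 241.7] [411.6, 217.6] [-24.2  41.7  57.6] 0.0
[229.5, 257.9] [408.1, 195.4] [25.9 41.5 56.3] 0.2
[159.6, 266.4] [460.0, 221.2] [-44.6 -65.1  54.1] 0.1
[188.9, 279.7] [445.8, 191.6] [ 23.7 -41.8  63. ] 0.3
[191.8, 289.2] [445.8, 191.6] [ 27.6 -45.8  41.8] 1.1
[([216.3, 255.8], 108), ([172.2, 276.6], 232), ([226.2, 270.2], 25), ([186.9, 294.9], 27)]
[]
```

```bash
python3 - <<'E'
from h import *
s=cam("scene");t=cam("top")
a=cv2.resize(s["color"][250:300,138:188,::-1],None,fx=8,fy=8,interpolation=cv2.INTER_CUBIC)
b=cv2.resize(t["color"][195:245,430:480,::-1],None,fx=8,fy=8,interpolation=cv2.INTER_CUBIC)
cv2.imwrite("pics/f2.png",np.hstack([a,b]))
E
```

```text
(no output)
```

View pics/f2.png

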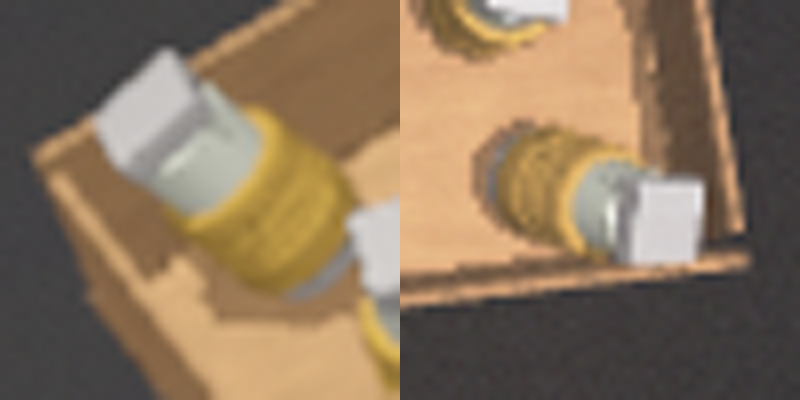

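The filter's mouth is on the floor at top (442,217). Its head is against the near wall's rim at top (463,223) and scene (156,263). I work out its axis so I can re-seat it.

```bash
python3 - <<'E'
from h import *
s=cam("scene");t=cam("top")
X=np.array([.9955,.0949]);Y=np.array([-.0949,.9955])
Pm=lambda c:c["mtx"]@np.c_[c["R"],c["t"]]
def tri(a,b):
    p=cv2.triangulatePoints(Pm(s),Pm(t),np.array(a,float),np.array(b,float))[:,0];p=p[:3]/p[3];q=p[:2]-[529.5,-260.1];return np.round([q@X,q@Y,p[2]],1),p.round(1)
f=lambda x,y:((138+x/8),(250+y/8)); g=lambda x,y:((430+(x-400)/8),(195+y/8))
print("head top",tri(f(145,108),g(668,222)))
print("sleeve-top centre",tri(f(220,165),g(598,208)))
print("mouth",tri(f(322,270),g(492,180)))
E
```

```text
head top (array([-48.7, -68.8,  62. ]), array([ 487.5, -333.2,   62. ]))
sleeve-top centre (array([-42. , -58.6,  37.8]), array([ 493.2, -322.5,   37.8]))
mouth (array([-30. , -45.3,  -4.3]), array([ 504. , -308. ,   -4.3]))
```

```bash
python3 -m pendant '[[[-0.003,0.4,0],[0,0,0],0.0],[[-0.003,0.4,0],[0,0,0],0.0],[[-0.003,0.4,0],[0,0,0],0.0],[[-0.003,0.4,0],[0,0,0],0.0],[[-0.003,0.4,0],[0,0,0],0.0],[[-0.003,0.4,0],[0,0,0],0.0],[[-0.003,0.4,0],[0,0,0],0.0],[[-0.003,0.4,0],[0,0,0],0.0],[[-0.003,0.4,0],[0,0,0],0.0],[[-0.003,0.4,0],[0,0,0],0.0]]'
python3 -m pendant '[[[0,0.065,0],[0,0,-0.885],0.0],[[0,0.065,0],[0,0,-0.885],0.0],[[0,0.065,0],[0,0,-0.885],0.0],[[0,0.065,0],[0,0,-0.885],0.0],[[0,0.065,0],[0,0,-0.885],0.0],[[0,0.065,0],[0,0,-0.885],0.0],[[0,0.065,0],[0,0,-0.885],0.0],[[0,0.065,0],[0,0,-0.885],0.0],[[0,0.065,0],[0,0,-0.885],0.0],[[0,0.065,0],[0,0,-0.885],0.0]]'
python3 -m pendant '[[[0,0,0.04],[0,0,0],0.0],[[0,0,0.08],[0,0,0],0.0],[[0,0,0.12],[0,0,0],0.0],[[0,0,0.137],[0,0,0],0.0],[[0,0,0.137],[0,0,0],0.0],[[0,0,0.137],[0,0,0],0.0],[[0,0,0.137],[0,0,0],0.0]]'
```

```text
time: 46.53
tool_pos: [447.4, -321.9, 372.5]
tcp_rot: [3.14, -0.0, 0.093]
contact_force: [-0.4, -0.7, -0.3]
grip_width: 0.6
time: 47.37
tool_pos: [453.9, -382.7, 372.7]
tcp_rot: [-3.142, -0.0, 0.976]
contact_force: [-0.3, -0.2, 0.1]
grip_width: 0.6
time: 47.95
tool_pos: [454.4, -383.4, 237.5]
tcp_rot: [3.139, 0.001, 0.979]
contact_force: [0.6, 0.2, 0.0]
grip_width: 0.5
```

```bash
cat > chk.py <<'E'
from h import *
s=cam("scene");t=cam("top")
X=np.array([.9955,.0949]);Y=np.array([-.0949,.9955])
Pm=lambda c:c["mtx"]@np.c_[c["R"],c["t"]]
def heads(c,u0,v0,u1,v1):
    h=cv2.cvtColor(c["color"],cv2.COLOR_RGB2HSV);w=(h[...,1]<45)&(h[...,2]>140)
    k=np.zeros_like(w);k[v0:v1,u0:u1]=w[v0:v1,u0:u1];return [b[0] for b in blobs(k,15)]
hs=heads(s,125,210,275,320);ht=heads(t,365,160,490,255);print("scene",hs,"top",ht)
for a in hs:
    for b in ht:
        p=cv2.triangulatePoints(Pm(s),Pm(t),np.array(a),np.array(b))[:,0];p=p[:3]/p[3]
        e=np.linalg.norm(proj(s,p)[0]-a);q=p[:2]-[529.5,-260.1]
        if e<2 and 45<p[2]<72: print(np.round([q@X,q@Y,p[2]],1),round(float(e),1))
E
python3 -m pendant '[[[0.01,0,0],[0,0,0],0.0],[[0.02,0,0],[0,0,0],0.0],[[0.026,0,0],[0,0,0],0.0],[[0.03,0,0],[0,0,0],0.0],[[0.034,0,0],[0,0,0],0.0],[[0.038,0,0],[0,0,0],0.0],[[0.041,0,0],[0,0,0],0.0],[[0.044,0,0],[0,0,0],0.0],[[0.047,0,0],[0,0,0],0.0],[[0.047,0,0],[0,0,0],0.0]]'; python3 chk.py
```

```text
time: 48.78
tool_pos: [480.5, -344.4, 237.3]
tcp_rot: [3.138, 0.002, 0.98]
contact_force: [-1.5, -1.7, 7.9]
grip_width: 0.0
scene [[140.4, 220.3], [213.5, 239.6], [216.7, 248.4], [229.7, 257.7], [160.2, 266.0], [166.6, 270.9], [189.1, 279.6], [132.3, 278.7], [146.0, 279.0], [191.8, 289.4]] top [[446.0, 191.3], [408.3, 195.3], [411.8, 217.5], [452.8, 217.6], [473.5, 227.2], [458.2, 218.7], [484.8, 249.5]]
[-25.   41.4  63.3] 0.5
[26.2 41.6 57.1] 0.0
[-40.  -63.1  58. ] 1.2
[-36.2 -61.3  45.6] 1.7
[ 24.3 -41.9  64. ] 0.2
```

The upward force shows the tip riding on the head's sloping face, so pushing won't right it. I back off and pinch the square head from above instead.

```bash
python3 -m pendant '[[[-0.015,0,-0.002],[0,0,0],0.0],[[-0.03,0,-0.02],[0,0,0],0.0],[[-0.05,0,-0.05],[0,0,0],0.0],[[-0.06,0,-0.07],[0,0,0.12],0.036],[[-0.06,0,-0.07],[0,0,0.24],0.036],[[-0.06,0,-0.07],[0,0,0.36],0.036],[[-0.06,0,-0.07],[0,0,0.48],0.036],[[-0.06,0,-0.07],[0,0,0.6],0.036],[[-0.06,0,-0.07],[0,0,0.72],0.036],[[-0.06,0,-0.07],[0,0,0.84],0.036]]'
python3 -m pendant '[[[0,-0.1,0],[0,0,0.045],0.036],[[0,-0.15,0],[0,0,0.045],0.036],[[0,-0.15,0],[0,0,0.045],0.036],[[0,-0.15,0],[0,0,0.045],0.036],[[0,-0.15,0],[0,0,0.045],0.036],[[0,-0.15,0],[0,0,0.045],0.036]]'
python3 chk.py; python3 - <<'E'
from h import *
# side panels: rim top corners via colour outline of the tray in the top view
t=cam("top");h=cv2.cvtColor(t["color"],cv2.COLOR_RGB2HSV)
m=((h[...,0]>8)&(h[...,0]<22)&(h[...,1]>70)&(h[...,2]>60)).astype(np.uint8);m[:150]=0;m[265:]=0;m[:,:355]=0;m[:,505:]=0
c=max(cv2.findContours(m,0,2)[0],key=cv2.contourArea);r=cv2.minAreaRect(c);print(r)
for p in cv2.boxPoints(r):
    q=ray(t,*p,53)[:2]-[529.5,-260.1];print((q@[.9955,.0949]).round(1),(q@[-.0949,.9955]).round(1))
print(get_obs()["tool_pos"],get_obs()["tcp_rot"],get_obs()["contact_force"])
E
```

```text
time: 49.72
tool_pos: [446.6, -393.6, 305.6]
tcp_rot: [-3.141, 0.0, 0.133]
contact_force: [-0.1, -0.5, -0.4]
grip_width: 35.7
time: 50.22
tool_pos: [425.8, -244.1, 306.1]
tcp_rot: [3.141, -0.0, 0.097]
contact_force: [-0.2, -0.9, -0.2]
grip_width: 35.7
scene [[214.2, 239.2], [216.6, 248.4], [229.5, 257.7], [159.9, 266.1], [188.9, 279.6], [191.7, 289.3]] top [[445.8, 191.6], [408.1, 195.4], [469.9, 222.2], [478.9, 239.4], [411.6, 217.5], [430.5, 240.8], [447.4, 251.4]]
[-24.8  42.5  63.9] 0.3
[25.8 41.6 56.7] 0.2
[ 23.7 -41.8  63.2] 0.3
((425.7132568359375, 209.56314086914062), (56.20063781738281, 87.39725494384766), 83.2901611328125)
53.6 103.5
53.9 -94.6
-72.2 -88.7
-72.1 105.9
[ 426.07902865 -246.15106043  305.83916281] [ 3.14054979e+00 -7.34280427e-04  9.39826190e-02] [-0.58955129 -0.13493658  0.47840972]
```

```bash
python3 -m pendant '[[[0.02,0.03,0],[0,0,0],0.04],[[0.04,0.06,0],[0,0,0],0.04],[[0.0547,0.0916,0],[0,0,0],0.04],[[0.0547,0.0916,0],[0,0,0],0.04],[[0.0547,0.0916,0],[0,0,0],0.04],[[0.0547,0.0916,0.03],[0,0,0],0.04],[[0.0547,0.0916,0.055],[0,0,0],0.04],[[0.0547,0.0916,0.068],[0,0,0],0.04],[[0.0547,0.0916,0.073],[0,0,0],0.04],[[0.0547,0.0916,0.073],[0,0,0],0.04]]'
```

```text
time: 51.2
tool_pos: [488.1, -330.7, 231.5]
tcp_rot: [-3.139, 0.002, 0.094]
contact_force: [-0.2, 0.9, -1.3]
grip_width: 40.0
```

```bash
python3 -m pendant '[[[0,0,0],[0,0,0],0.03],[[0,0,0],[0,0,0],0.02],[[0,0,0],[0,0,0],0.01],[[0,0,0],[0,0,0],0.01],[[0,0,0],[0,0,0],0.01],[[0,0,0],[0,0,0],0.01]]'
```

```text
time: 51.7
tool_pos: [489.0, -331.2, 233.6]
tcp_rot: [3.14, -0.001, 0.095]
contact_force: [0.6, -0.6, 3.4]
grip_width: 25.9
```

```bash
python3 -m pendant '[[[0.002,0,-0.003],[0,0,0],0.01],[[0.004,0,-0.006],[0,0,0],0.01],[[0.006,0,-0.012],[0,0,0],0.01],[[0.008,0,-0.02],[0,0,0],0.01],[[0.01,0,-0.03],[0,0,0],0.01],[[0.01,0,-0.04],[0,0,0],0.01],[[0.01,0,-0.05],[0,0,0],0.01],[[0.01,0,-0.05],[0,0,0],0.01],[[0.01,0,-0.05],[0,0,0],0.01]]'
python3 - <<'E'
from h import *
s=cam("scene");h=cv2.cvtColor(s["color"],cv2.COLOR_RGB2HSV)
w=(h[...,0]>18)&(h[...,0]<28)&(h[...,1]>150);k=np.zeros_like(w);k[200:320,125:275]=w[200:320,125:275]
n,l,st,ce=cv2.connectedComponentsWithStats(k.astype(np.uint8))
for i in range(1,n):
    if st[i][4]>20:
        p=np.argwhere(l==i)[:,::-1].astype(np.float32);r=cv2.minAreaRect(p);print(ce[i].round(1),st[i].tolist(),r)
print(proj(s,[[499.1,-330.3,z] for z in(40,60,120)]).round(1).tolist())
E
```

```text
time: 52.45
tool_pos: [498.8, -330.2, 283.8]
tcp_rot: [3.14, -0.001, 0.095]
contact_force: [-0.3, 0.5, -2.1]
grip_width: 25.8
[216.3 255.8] [208, 245, 18, 18, 114] ((217.5754852294922, 254.23585510253906), (15.787384986877441, 16.893115997314453), 79.3803482055664)
[168.9 263.4] [155, 251, 24, 23, 263] ((167.9744415283203, 262.86102294921875), (17.522235870361328, 19.38750648498535), 42.709388732910156)
[226.2 269.5] [223, 264, 10, 10, 33] ((225.8254852294922, 269.51416015625), (10.295629501342773, 6.896129608154297), 29.05460548400879)
[187.2 294.9] [184, 291, 10, 8, 32] ((187.5500030517578, 295.35003662109375), (9.486833572387695, 6.008327960968018), 18.434947967529297)
[[162.6, 274.1], [160.1, 267.5], [151.8, 246.7]]
```

```bash
python3 -m pendant '[[[0.008,-0.015,0.002],[-0.09,-0.05,0],0.01],[[0.017,-0.03,0.005],[-0.18,-0.1,0],0.01],[[0.0255,-0.044,0.0077],[-0.26,-0.15,0],0.01],[[0.0255,-0.044,0.0077],[-0.26,-0.15,0],0.01],[[0.0255,-0.044,0.0077],[-0.26,-0.15,0],0.01],[[0.0255,-0.044,0.0077],[-0.26,-0.15,0],0.01]]'
cat > tilt.py <<'E'
from h import *
s=cam("scene");o=get_obs();h=cv2.cvtColor(s["color"],cv2.COLOR_RGB2HSV)
w=(h[...,0]>18)&(h[...,0]<28)&(h[...,1]>150);k=np.zeros_like(w);k[200:320,125:275]=w[200:320,125:275]
n,l,st,ce=cv2.connectedComponentsWithStats(k.astype(np.uint8))
R=cv2.Rodrigues
from scipy.spatial.transform import Rotation as Ro
Rm=Ro.from_euler('xyz',o["tcp_rot"]).as_matrix();G=o["tool_pos"]+Rm@[0,0,173]
X=np.array([.9955,.0949,0]);Y=np.array([-.0949,.9955,0])
q=G-[529.5,-260.1,0];print("G tray",(q@X).round(1),(q@Y).round(1),G[2].round(1),o["contact_force"].round(1),o["grip_width"].round(1))
print("if upright: sleeve px",proj(s,G-[0,0,36])[0].round(1),"dpx/dX,dY 10mm",(proj(s,G-[0,0,36]+10*X)-proj(s,G-[0,0,36]))[0].round(1),(proj(s,G-[0,0,36]+10*Y)-proj(s,G-[0,0,36]))[0].round(1))
for i in range(1,n):
    if st[i][4]>20:
        p=np.argwhere(l==i)[:,::-1].astype(np.float32);print(ce[i].round(1),st[i].tolist(),cv2.minAreaRect(p)[1:])
E
python3 tilt.py
```

```text
time: 53.0
tool_pos: [519.8, -284.3, 274.7]
tcp_rot: [2.882, 0.148, 0.076]
contact_force: [-0.8, -0.8, -2.4]
grip_width: 26.0Traceback (most recent call last):
  File "tilt.py", line 9, in <module>
    q=G-[529.5,-260.1,0];print("G tray",(q@X).round(1),(q@Y).round(1),G[2].round(1),o["contact_force"].round(1),o["grip_width"].round(1))
                                                                                                                ^^^^^^^^^^^^^^^^^^^^^
AttributeError: 'float' object has no attribute 'round'
```

```bash
sed -i 's/o\["grip_width"\].round(1)/o["grip_width"]/' tilt.py; python3 tilt.py
```

```text
G tray -37.8 -67.9 109.7 [-0.2 -0.3 -1.9] 25.7538772990949
if upright: sleeve px [157.6 262.9] dpx/dX,dY 10mm [2.7 3.4] [ 5. -3.]
[216.4 256. ] [209, 245, 16, 18, 111] ((14.546475410461426, 16.76007080078125), 71.56504821777344)
[162.5 267. ] [149, 254, 24, 22, 243] ((18.01996421813965, 18.655963897705078), 57.9946174621582)
[225.7 269.6] [223, 264, 8, 10, 30] ((9.219545364379883, 5.531727313995361), 40.60129928588867)
[187.2 294.8] [184, 291, 10, 8, 29] ((9.486833572387695, 6.008327960968018), 18.434947967529297)
```

```bash
python3 -m pendant '[[[0.017,0,0.0015],[0,-0.1,0],0.01],[[0.0342,0,0.0034],[0,-0.2,0],0.01],[[0.0342,0,0.0034],[0,-0.2,0],0.01],[[0.0342,0,0.0034],[0,-0.2,0],0.01],[[0.0342,0,0.0034],[0,-0.2,0],0.01]]'
python3 tilt.py
```

```text
time: 53.52
tool_pos: [552.6, -282.9, 266.6]
tcp_rot: [2.867, 0.339, 0.021]
contact_force: [0.6, 0.6, -1.7]
grip_width: 25.9
G tray -38.1 -67.5 110.0 [-0.2  0.  -1.9] 25.6786956706052
if upright: sleeve px [157.7 262.6] dpx/dX,dY 10mm [2.7 3.4] [ 5. -3.]
[216.3 255.8] [208, 245, 17, 18, 112] ((15.787384986877441, 16.463109970092773), 79.3803482055664)
[160.7 265.7] [148, 254, 22, 20, 209] ((16.54690170288086, 18.782970428466797), 63.43495178222656)
[225.8 269.7] [223, 264, 8, 10, 29] ((9.219545364379883, 5.531727313995361), 40.60129928588867)
[186.8 294.9] [184, 291, 8, 8, 28] ((8.062257766723633, 5.085423946380615), 29.744882583618164)
```

```bash
python3 - <<'E'
from h import *
from scipy.spatial.transform import Rotation as Ro
R=Ro.from_euler('xyz',get_obs()["tcp_rot"]);X=np.array([.9955,.0949,0]);Y=np.array([-.0949,.9955,0])
a=5*X+18*Y
for z in(0,-42,-10,-1): print(z,R.inv().apply((a if z in(0,-42) else 0*a)+[0,0,z]).round(1))
s=cam("scene")
print(proj(s,np.append([529.5,-260.1]-25*X[:2]+42*Y[:2],24)).round(1))
E
```

```text
0 [  3.4 -17.3  -6.1]
-42 [ 17.4 -28.   32. ]
-10 [ 3.3 -2.6  9.1]
-1 [ 0.3 -0.3  0.9]
[[217.4 252.4]]
```

```bash
python3 -m pendant '[[[0.0034,-0.0173,-0.0061],[0,0,0],0.01],[[0.008,-0.021,0.007],[0,0,0],0.01],[[0.013,-0.025,0.02],[0,0,0],0.01],[[0.0165,-0.0275,0.03],[0,0,0],0.01],[[0.0174,-0.028,0.032],[0,0,0],0.01],[[0.0174,-0.028,0.032],[0,0,0],0.01],[[0.0174,-0.028,0.032],[0,0,0],0.01]]'
python3 -m pendant '[[[0.0007,-0.0005,0.0018],[0,0,0],0.01],[[0.0013,-0.001,0.0036],[0,0,0],0.01],[[0.0013,-0.001,0.0036],[0,0,0],0.01]]'
```

```text
time: 54.2
tool_pos: [556.4, -264.3, 225.3]
tcp_rot: [2.866, 0.34, 0.02]
contact_force: [-0.8, 0.2, -0.4]
grip_width: 25.5
time: 54.45
tool_pos: [556.4, -264.0, 220.8]
tcp_rot: [2.866, 0.341, 0.02]
contact_force: [-0.4, -0.2, -1.3]
grip_width: 25.6
```

```bash
python3 -m pendant '[[[0.0007,-0.0005,0.0018],[0,0,0],0.01],[[0.0013,-0.001,0.0036],[0,0,0],0.01],[[0.0013,-0.001,0.0036],[0,0,0],0.01]]'; python3 tilt.py
```

```text
time: 54.7
tool_pos: [557.1, -264.0, 219.4]
tcp_rot: [2.863, 0.339, 0.02]
contact_force: [-0.6, 3.8, 12.8]
grip_width: 25.8
G tray -31.6 -49.7 62.5 [-1.   3.3 13. ] 25.681854397906733
if upright: sleeve px [174. 275.] dpx/dX,dY 10mm [2.7 3.3] [ 4.7 -2.9]
[216.2 256.3] [209, 247, 16, 16, 107] ((13.20521068572998, 15.78183650970459), 75.0685806274414)
[226.2 269.6] [223, 264, 10, 10, 31] ((10.295629501342773, 6.896129608154297), 29.05460548400879)
[175.9 277.6] [165, 267, 20, 18, 146] ((14.498929023742676, 18.063251495361328), 64.98310089111328)
[186.9 295. ] [184, 291, 8, 8, 28] ((8.062257766723633, 5.085423946380615), 29.744882583618164)
```

```bash
python3 -m pendant '[[[-0.0005,0.0003,-0.0014],[0,0,0],0.01],[[-0.0005,0.0003,-0.0014],[0,0,0],0.025],[[-0.0005,0.0003,-0.0014],[0,0,0],0.03],[[-0.0005,0.0003,-0.0014],[0,0,0],0.036],[[-0.0005,0.0003,-0.0014],[0,0,0],0.04],[[-0.0005,0.0003,-0.0014],[0,0,0],0.04],[[-0.0005,0.0003,-0.01],[0,0,0],0.04],[[-0.0005,0.0003,-0.03],[0,0,0],0.04],[[-0.0005,0.0003,-0.06],[0,0,0],0.04],[[-0.0005,0.0003,-0.1],[0,0,0],0.04]]'; python3 tilt.py
```

```text
time: 55.58
tool_pos: [587.1, -236.4, 306.7]
tcp_rot: [2.869, 0.346, 0.02]
contact_force: [1.0, -0.3, 0.2]
grip_width: 40.2
G tray 5.7 -24.0 159.3 [2.2 1.1 5.9] 40.17025189944976
if upright: sleeve px [186. 247.] dpx/dX,dY 10mm [3.  3.4] [ 5.1 -3. ]
[216.1 255.9] [208, 246, 17, 17, 111] ((15.256272315979004, 16.37258529663086), 82.87498474121094)
[175.9 277.4] [166, 265, 20, 20, 148] ((16.942020416259766, 18.314085006713867), 72.6459732055664)
[225.9 269.6] [223, 264, 8, 10, 28] ((9.219545364379883, 5.531727313995361), 40.60129928588867)
[187.4 295. ] [184, 291, 10, 8, 29] ((9.486833572387695, 6.008327960968018), 18.434947967529297)
```

```bash
python3 - <<'E'
from h import *
from scipy.spatial.transform import Rotation as Ro
R=Ro.from_euler('xyz',get_obs()["tcp_rot"])
print(R.inv().apply([[0,0,70],[-60,380,70],[-170,330,70]]).round(0))
E
```

```text
[[ -23.   18.  -64.]
 [ -72. -353. -152.]
 [-177. -317. -105.]]
```

```bash
python3 -m pendant '[[[-0.012,0.009,-0.032],[0,0,0],0.04],[[-0.023,0.018,-0.064],[0,0,0],0.04],[[-0.177,-0.317,-0.105],[0,0,0],0.04],[[-0.177,-0.317,-0.105],[0,0,0],0.04],[[-0.177,-0.317,-0.105],[0,0,0],0.04],[[-0.177,-0.317,-0.105],[0,0,0],0.04],[[-0.177,-0.317,-0.105],[0,0,0],0.04],[[-0.177,-0.317,-0.105],[0,0,0],0.04],[[-0.177,-0.317,-0.105],[0,0,0],0.04],[[-0.177,-0.317,-0.105],[0,0,0],0.04]]'
python3 -m pendant '[[[0,0,0],[0,0,0],0.04],[[0,0,0],[0,0,0],0.04],[[0,0,0],[0,0,0],0.04],[[0,0,0],[0,0,0],0.04],[[0,0,0],[0,0,0],0.04],[[0,0,0],[0,0,0],0.04]]'
python3 chk.py; python3 - <<'E'
from h import *
t=cam("top");s=cam("scene");h=cv2.cvtColor(t["color"],cv2.COLOR_RGB2HSV)
m=((h[...,0]>8)&(h[...,0]<22)&(h[...,1]>70)&(h[...,2]>60)).astype(np.uint8);m[:150]=0;m[265:]=0;m[:,:355]=0;m[:,505:]=0
c=max(cv2.findContours(m,0,2)[0],key=cv2.contourArea)
q=np.array([ray(t,*p[0],53)[:2]-[529.5,-260.1] for p in c]);a=q@[.9955,.0949];b=q@[-.0949,.9955]
mid=lambda v,w,lim:v[np.abs(w)<lim]
print("rim: X",mid(a,b,70).min().round(1),mid(a,b,70).max().round(1),"Y",mid(b,a,35).min().round(1),mid(b,a,35).max().round(1))
q=lambda x,y,z:[529.5+.9955*x-.0949*y,-260.1+.0949*x+.9955*y,z]
# valve lever: grey below the axis
print("vials/lever expected px: lever tip",proj(t,[424,315,53]).round(0))
print(t["color"][proj(t,[430,315.5,53])[0].round().astype(int)[1],proj(t,[430,315.5,53])[0].round().astype(int)[0]])
d=(h[...,1]>90)&(h[...,2]>60)
w=((h[...,0]>125)&(h[...,0]<160)|(h[...,0]>172)|(h[...,0]<6))&d;w[:,:230]=0;w[:,340:]=0;w[130:290]=w[130:290];w[:150]=0
for x in blobs(w,15):print("lookalike",x[0],ray(t,*x[0],40).round(0))
E
```

```text
time: 56.47
tool_pos: [434.9, 61.9, 381.2]
tcp_rot: [2.866, 0.34, 0.02]
contact_force: [1.1, 1.1, -0.1]
grip_width: 40.2
time: 56.97
tool_pos: [436.6, 59.4, 380.5]
tcp_rot: [2.866, 0.341, 0.019]
contact_force: [0.1, -0.3, 0.7]
grip_width: 39.8
scene [[214.8, 241.8], [229.5, 257.9], [171.2, 261.1], [174.4, 270.6], [188.9, 279.6], [191.8, 289.3]] top [[445.8, 191.6], [408.1, 195.4], [411.6, 217.6], [451.0, 216.6]]
[-24.2  41.6  57.4] 0.0
[25.9 41.5 56.3] 0.2
[-33.  -44.6  63.5] 0.4
[ 23.7 -41.8  63.2] 0.3
rim: X -63.0 53.9 Y -93.0 104.1
vials/lever expected px: lever tip [[170. 258.]]
[127 128 130]
lookalike [299.4, 239.0] [460.  30.  40.]
```

The filter stands again: its head is at tray (-33,-45), at the same height as the upright one. The near rim reads slightly outward, so I re-press the near side to its stop. First I straighten the tool.

```bash
python3 - <<'E'
from h import *
from scipy.spatial.transform import Rotation as Ro
o=get_obs();R=Ro.from_euler('xyz',o["tcp_rot"]);T=Ro.from_euler('xyz',[np.pi,0,.095])
print("turn",(R.inv()*T).as_rotvec().round(3),"shift",R.inv().apply(np.array([389.9,-73,372.7])-o["tool_pos"]).round(1))
E
```

```text
turn [ 0.26   0.349 -0.027] shift [-43.6 120.5  58.8]
```

```bash
python3 -m pendant '[[[-0.0436,0.1205,0.0588],[0.26,0.349,-0.027],0.0],[[-0.0436,0.1205,0.0588],[0.26,0.349,-0.027],0.0],[[-0.0436,0.1205,0.0588],[0.26,0.349,-0.027],0.0],[[-0.0436,0.1205,0.0588],[0.26,0.349,-0.027],0.0],[[-0.0436,0.1205,0.0588],[0.26,0.349,-0.027],0.0],[[-0.0436,0.1205,0.0588],[0.26,0.349,-0.027],0.0],[[-0.0436,0.1205,0.0588],[0.26,0.349,-0.027],0.0],[[-0.0436,0.1205,0.0588],[0.26,0.349,-0.027],0.0]]'
python3 -m pendant '[[[-0.019,0.199,0],[0,0,0],0.0],[[-0.019,0.199,0],[0,0,0],0.0],[[-0.019,0.199,0],[0,0,0],0.0],[[-0.019,0.199,0],[0,0,0],0.0],[[-0.019,0.199,0],[0,0,0],0.0],[[-0.019,0.199,0.03],[0,0,0],0.0],[[-0.019,0.199,0.07],[0,0,0],0.0],[[-0.019,0.199,0.11],[0,0,0],0.0],[[-0.019,0.199,0.15],[0,0,0],0.0],[[-0.019,0.199,0.17],[0,0,0],0.0]]'
python3 -m pendant '[[[0,0,0.01],[0,0,0],0.0],[[0,0,0.01],[0,0,0],0.0],[[0.03,0,0.01],[0,0,0],0.0],[[0.05,0,0.01],[0,0,0],0.0],[[0.06,0,0.01],[0,0,0],0.0],[[0.066,0,0.01],[0,0,0],0.0],[[0.07,0,0.01],[0,0,0],0.0],[[0.072,0,0.01],[0,0,0],0.0],[[0.072,0,0.01],[0,0,0],0.0]]'
```

```text
time: 57.83
tool_pos: [390.3, -71.7, 372.8]
tcp_rot: [-3.142, 0.001, 0.097]
contact_force: [-0.2, 0.6, -1.0]
grip_width: 0.2
time: 58.67
tool_pos: [390.0, -270.3, 198.5]
tcp_rot: [-3.137, 0.005, 0.099]
contact_force: [-0.2, 0.1, 0.4]
grip_width: 0.0
time: 59.42
tool_pos: [461.4, -265.6, 193.1]
tcp_rot: [-3.141, -0.0, 0.096]
contact_force: [0.3, -0.1, -0.1]
grip_width: 0.2
```

```bash
python3 -m pendant '[[[0.001,0,0],[0,0,0],0.0],[[0.002,0,0],[0,0,0],0.0],[[0.003,0,0],[0,0,0],0.0],[[0.003,0,0],[0,0,0],0.0]]'
```

```text
time: 59.75
tool_pos: [463.9, -265.4, 192.7]
tcp_rot: [-3.141, 0.002, 0.096]
contact_force: [-5.2, -0.4, 3.1]
grip_width: 0.6
```

```bash
python3 -m pendant '[[[-0.02,0,0],[0,0,0],0.0],[[-0.02,0,-0.04],[0,0,0],0.0],[[-0.02,0,-0.08],[0,0,0],0.0],[[-0.02,0,-0.12],[0,0,0],0.0],[[-0.02,0,-0.16],[0,0,0],0.0],[[-0.02,-0.04,-0.18],[0,0,0],0.0],[[-0.02,-0.08,-0.18],[0,0,0],0.0],[[-0.02,-0.12,-0.18],[0,0,0],0.0],[[-0.02,-0.16,-0.18],[0,0,0],0.0],[[-0.02,-0.2,-0.18],[0,0,0],0.0]]'
python3 -m pendant '[[[0,-0.12,0],[0,0,0],0.0],[[0,-0.12,0],[0,0,0],0.0],[[0,-0.12,0],[0,0,0],0.0],[[0,-0.12,0],[0,0,0],0.0],[[0,-0.12,0],[0,0,0],0.0],[[0,-0.12,0],[0,0,0],0.0],[[0,-0.12,0],[0,0,0],0.0],[[0,-0.12,0],[0,0,0],0.0]]'
python3 chk.py; python3 - <<'E'
from h import *
t=cam("top");h=cv2.cvtColor(t["color"],cv2.COLOR_RGB2HSV)
m=((h[...,0]>8)&(h[...,0]<22)&(h[...,1]>70)&(h[...,2]>60)).astype(np.uint8);m[:150]=0;m[265:]=0;m[:,:355]=0;m[:,505:]=0
c=max(cv2.findContours(m,0,2)[0],key=cv2.contourArea)
q=np.array([ray(t,*p[0],53)[:2]-[529.5,-260.1] for p in c]);a=q@[.9955,.0949];b=q@[-.0949,.9955]
mid=lambda v,w,lim:v[np.abs(w)<lim]
print("rim: X",mid(a,b,70).min().round(1),mid(a,b,70).max().round(1),"Y",mid(b,a,35).min().round(1),mid(b,a,35).max().round(1))
print(get_obs()["contact_force"],get_obs()["tool_pos"])
E
```

```text
time: 60.58
tool_pos: [424.9, -66.6, 373.1]
tcp_rot: [-3.141, -0.002, 0.095]
contact_force: [1.3, -0.2, 0.5]
grip_width: 0.3
time: 61.25
tool_pos: [414.4, 50.1, 372.8]
tcp_rot: [-3.141, -0.0, 0.093]
contact_force: [-0.0, 0.5, -0.1]
grip_width: 0.2
scene [[214.8, 241.7], [229.5, 257.9], [171.2, 261.2], [174.5, 270.7], [188.9, 279.6], [191.9, 289.3]] top [[445.8, 191.6], [408.1, 195.4], [411.6, 217.6], [450.9, 216.6]]
[-24.2  41.7  57.6] 0.0
[25.9 41.5 56.3] 0.2
[-33.  -44.6  63.2] 0.5
[ 23.7 -41.8  63.2] 0.3
rim: X -58.6 53.9 Y -93.1 104.6
[ 0.09574845  0.90516019 -0.4763389 ] [414.28298204  50.35764771 372.77717582]
```

```bash
python3 -c "
from plant import *
print(close_job())"
```

```text
the job is handed in; nothing more can be done
None
```

The job is handed in at about 61 s of the 210 s allowed, with every required step done. The hand-in itself gives no verdict.

**What I did:**
- I shut the valve to its stop while all three filters were still coupled. The push read about 20 N at the stop, and the lever pointed along the manifold's -x in the pictures.
- I drew off filters 3, 2 and 1 by their sleeves. They stand in the tray together with the loose filter 4.
- I folded all four sides up until I felt them reach their stops.

**What went wrong and how I fixed it:**
- After folding, I found filter 4 leaning with its head on the near rim.
- Pushing its head inward failed because the fingertips rode up on the sloping face.
- I then pinched its square head, lifted it, straightened it and set it down upright.
- The near side had been pushed out about 5 mm, so I pressed it back to its stop (about 5 N, at the same spot as before).

**Last checks:**
- All four heads measure inside the tray outline. In tray coordinates, in mm, they are at about (-24, 42), (26, 42), (24, -42) and (-33, -45), at heights that fit standing filters.
- The near, far and right rims measure where upright sides should be.
- The left rim reads about 2 mm further out than expected. Its stop push reached only 2 N, and the top view cannot fully exclude a slight lean. It looked upright in the last full picture.
- The arm is clear of everything, with no contact force beyond sensor noise.
- I did not measure the sleeve positions or re-measure the vials at the end. Nothing I did went near the vials.

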